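# Set the plate gap of a test cell with a gap gauge

## Task

Set the plate gap of the small test cell to the gap gauge: slide the gauge's steel blade from the notebook well into the gap between the two brass faces and let go, then turn the knurled screw knob on top clockwise until the upper electrode just nips the blade, so that it can still be pulled out with a light, steady drag of about 4 N; never force the screw down on it. Then draw the gauge out under that drag, leave the screw as it is set, and lay the gauge flat back on the notebook; leave the other things alone.

Things in the scene. Friction and masses are not known exactly. Their poses are not given: they have to be found in the camera images.
- cell: Parallel-plate test cell, fixed. Origin: centre of its underside, on the knob's axis; z up; x is the way the gauge goes in (open front at -x, facing the robot). Base 130 (x) x 112 x 17 mm high. Two 12 mm pillars at y = +43 and -43 mm carry a bridge (x within 17 mm, z 96 to 112 mm) and guide a bar that carries the electrode (x within 11 mm). Between the pillars the gap is open at front and back.
- gap_centre (a point): Point of the cell on its axis, fixed, 48 mm above the bench. The lower brass plate (cell x from -45 to +39 mm, 40 mm wide in y) has its top 2 mm below this point, give or take 1 mm: it stands on shims, so its true height is not known and the gap has to be felt. Nothing but the gap lies in front of it: the plate's front edge is free, the base there is 17 mm high.
- electrode: Upper brass electrode, a disc of 42 mm diameter on the cell's axis. Origin: centre of its underside, 54 to 56 mm above the bench at the start; the gap is from here down to the lower plate. The screw moves it straight up and down without turning it. It hangs on a disc spring of 9 N/mm: once it rests on the blade, its force grows by about 21 N per radian of knob.
- knob_top (a point): Centre of the top of the round knurled knob, on the cell's axis, 140.5 mm above the bench (fixed point, does not turn). Knob 34 mm in diameter, grip 24 mm high below this point, then a 39 mm collar. Clockwise from above lowers the electrode 2.5 mm per radian; 1.2 to 2.8 rad until it meets the blade. Friction about 0.04 N m; it stays where it is left; the nip adds 0.0025 N m per newton.
- gauge: Gap gauge, loose, about 55 g: straight steel blade 4 mm thick, 14 mm wide, 90 mm long, and a red grip block 42 mm long, 14 wide, 14 high, flush with the blade underneath. Origin: on the underside where blade and grip meet; x along the blade (tip at +90 mm), grip from x = -42 to 0, z up. Starts lying on the notebook.
- gauge_grip (a point): Centre of the gauge's red grip block, 21 mm behind the gauge's origin, 7 mm above its underside.
- gauge_tip (a point): Middle of the blade's tip, 2 mm above its underside, 111 mm ahead of the grip's centre. Well in the gap means 12 to 45 mm past the cell's axis (cell x); there the gauge balances on the lower plate by itself. Steel slides on brass with friction of about 0.3 on each face, so the drag on pulling is a little under 0.6 times the electrode's force.
- gauge_mid (a point): The gauge's point of balance, on the underside 30 mm ahead of its origin.
- notebook: Dark closed notebook, flat and fixed, 150 (x) x 105 (y) x 10 mm high. Origin: centre of its underside.
- calipers: Bystander: digital calipers lying flat, 205 mm long.
- adapter: Bystander: loose coaxial adapter, 42 mm long, 21 mm high.
- dust_cap: Bystander: small black rubber cap, 21 mm wide, 18 mm high.
- alcohol_bottle: Bystander: white pump bottle, 60 mm wide, 118 mm high.
Mind the look-alikes: they are no part of the job. What is shaped like the gauge but blue is not meant.

How it is judged:
On the way, in this order (a step that is already met when the one before it is completed fails the run):
1. the gauge's blade lies in the gap, its tip 12 to 45 mm past the cell's axis and within 12 mm of its middle line, let go, not yet pressed (x of gauge_tip in the frame of cell between 0.012 and 0.045 m and y of gauge_tip in the frame of cell between -0.012 and 0.012 m and z of gauge_tip in the frame of cell between 0.044 and 0.054 m and angle between the x axis of gauge and the x axis of cell, either way round below 0.25 rad and contact force between the fingers and gauge below 0.1 N and contact force between electrode and gauge below 0.8 N), for 0.2 s.
2. with the hand off knob and gauge, the electrode nips the blade in the gap with 3 to 10 N (contact force between electrode and gauge between 3 and 10 N and x of gauge_tip in the frame of cell between 0.012 and 0.045 m and contact force between the fingers and gauge below 0.1 N and contact force between the fingers and cell below 0.1 N), for 0.2 s.
3. the gauge is drawn out by its grip while the electrode still bears on it with 3 to 10 N (tip between 9 mm past and 10 mm short of the cell's axis) (contact force between electrode and gauge between 3 and 10 N and x of gauge_tip in the frame of cell between -0.01 and 0.009 m and contact force between the fingers and gauge above 1 N), for 0.06 s.
At the end, for the whole second after the job is handed in: the gauge lies at rest and flat on the notebook (its point of balance within 65 mm of the notebook's centre), and the electrode is left where it was set, 47.4 to 51.0 mm above the bench (about the gauge's thickness above the lower plate) (horizontal distance between gauge_mid and notebook below 0.065 m and z of gauge in the frame of notebook between 0.007 and 0.013 m and angle between gauge's own z axis and vertical below 0.06 rad and linear speed of gauge below 0.02 m/s and z of electrode in the frame of cell between 0.0474 and 0.051 m); the robot touches nothing.
It fails at once if the screw is forced down: the electrode presses on the gauge with over 25 N (contact force between electrode and gauge above 25 N).
It fails at once if a bystander is moved more than 30 mm (distance of any of calipers, adapter, dust_cap, alcohol_bottle from where it was at the start of the episode above 0.03 m).
It also fails if it takes over 72 s, if anything falls off the work surface, if the arm or the gripper's body presses on something with over 40 N, if the wrist force passes 120 N, or if a joint passes its speed limit or range.

## Robot

A 6-joint arm with a two-finger parallel gripper is mounted at the origin on the work surface; the furniture and walls round the work are solid. World frame = base frame: x ahead of the robot, y to its left, z up, the work surface at z = 0. Lengths are in m, angles in rad, forces in N, time in s.
With the tool pointing down it reaches from about 0.3 to 0.95 m from the base axis. Payload 3.1 kg.
Tool frame: the origin (TCP) lies at the very end of the fingers, on their centre line; the grasp point (between the pads) lies arm.hold_point_z behind it (arm.hold_point_z is the distance from the TCP to the grasp point, in m); z points along the fingers, y is the direction in which the jaws open and shut (so a half turn about z gives the same grasp; the last joint's range is limited). The gripper opens to 85 mm and grips with 20 to 120 N. Pads are 22 mm wide; open, the fingers measure 114 mm over their backs; the gripper's body (76 mm by 85 mm) begins 54 mm behind the grasp point. The pads swing forward as they close: fully open they stand 13 mm farther back than shut.
Start: joints at [-1.252, 0.308, 1.634, -0, 1.2, -0.07], TCP at [0.237, -0.578, 0.231] pointing down, gripper open.
Joint ranges: [-3.06, 3.06], [-0.79, 1.96], [0.05, 2.63], [-1.19, 4.34], [0.05, 2.64], [-2.94, 2.94]. Speed limits (rad/s): [2.79, 2.79, 3.14, 3.14, 3.14, 3.14].

## Interface

Orientations are given as a rotation vector (axis times angle).
In Python, from plant import arm gives the robot as it stands. The module is installed in compiled form; this text tells all that it offers.
- The arm moves only by the tool carry_out, never from a script. Its argument "series" is a list that holds one entry, the list of rows, each a list of 7 numbers: the shift along the tool's x, y, z in mm, then the turn, a rotation vector about the tool's x, y, z in rad, then the finger opening in mm, from 0 to 85.4. A call has 1 to 20 rows; each row is the pose to reach, as a shift and turn from the pose commanded when the call began, along the tool's axes at that moment; what a row does not reach only later rows make up. A row lasts 1/12 s, in which the tool goes at most 41.7 mm and 7.16 degrees, less where a joint would pass 70% of its speed; a pose out of reach is approached as far as the arm can. A call with a gripper value outside its range is refused whole. The fingers move at their own pace and stop on an object; the grip force is fixed at half the most. Time passes only in rows, so rows that repeat a pose let the fingers close. It gives the time, the measured TCP pose, the force and the opening at its end, in the units of the state.
- arm.state(): the state, without advancing time (a new reading comes with each control period).
- arm.grab_frame(name): name is "scene" or "top" or "wrist"; returns the picture (480x640x3 uint8, red, green, blue); there is no depth.
- arm.camera_params(name): a dict with "vfov" (degrees; the focal length in pixels is half the picture's height over the tangent of half this angle, whatever the lens; pixels are square), "cx", "cy" (the principal point, pixels), "world_to_cam" (4x4, takes a point from world to camera coordinates); the wrist camera has in their place "hand_eye" (4x4, takes a point from camera to tool coordinates, whose origin is the TCP and whose axes are the flange's). Camera axes: x right, y up, looking along -z (the intrinsics and any distortion apply to the point x, -y, -z); pixel columns grow to the right and rows downward; lengths in m; the calibration is good to about 2 mm. A picture is of the moment at which its call begins: read the wrist's pose just before it. camera_params takes no time and is no camera call.
- arm.job_done(): hands the job in, once; it reports no verdict.
The state is a dict: "time": time; "q": joint angles; "joint_velocities": joint speeds; "tau": joint torques, N m; "tool_pos": TCP position; "orientation": TCP orientation; "contact_force": force on the tool from outside, world axes, zero at the start; "wrist_torque": the same for the moment, N m; "width": finger opening in m.
Only numpy, scipy, OpenCV 4.12 (cv2) and the standard library are available. Lean on these libraries where they do the work, as an engineer would, in place of code of your own. Each camera call takes 0.05 s, during which the arm holds its last target.

## Working session

There is one attempt and no reset: what is moved stays moved. The work goes in short steps, Python scripts to look and compute and a tool call to move; the robot and the scene stay as the last step left them, time stands still between calls to the robot, and variables do not carry over. Pictures are saved under pics/ and viewed, and the job is handed in when it is done.

Besides the shell and the picture viewer there is one more tool, called as name([rows], argument=value, ...), one row to a line, values as JSON. carry_out: Moves the arm, as the interface text tells. Its arguments: {"type":"object","properties":{"series":{"type":"array","items":{"type":"array","items":{"type":"array","items":{"type":"number"}}}}},"required":["series"]}

```bash
mkdir -p pics; python3 - <<'E'
from plant import arm
import cv2, numpy as np
print(arm.state()); print(arm.hold_point_z)
for n in ("scene","top"):
    f=arm.grab_frame(n); cv2.imwrite(f"pics/{n}0.png",f[:,:,::-1])
for n in ("scene","top","wrist"): print(n,arm.camera_params(n))
E
```

```text
{'time': 0.0, 'q': array([-1.25171018e+00,  3.09042983e-01,  1.63517103e+00,  9.50823239e-06,
        1.19973373e+00, -6.96932147e-02]), 'joint_velocities': array([ 0.00173061,  0.00074211, -0.00101399, -0.00055995, -0.00029632,
        0.00051041]), 'tau': array([ 1.22078873e-04, -4.15255451e+01, -2.76663959e+01, -2.06417244e-04,
        1.03286430e-02,  2.60019270e-06]), 'tool_pos': array([ 0.23663342, -0.57757901,  0.23003085]), 'orientation': array([-3.08013025e+00, -6.06397434e-01,  4.45966816e-04]), 'contact_force': array([ 0.369445  , -0.65570847, -0.15429841]), 'wrist_torque': array([-0.00236073,  0.03697246, -0.0108667 ]), 'width': 0.0855695064428827}
0.0187
scene {'vfov': 54.38537399483955, 'cx': 314.9797396424432, 'cy': 241.92383383252593, 'world_to_cam': array([[ 0.75105668, -0.66018295,  0.00850484, -0.52936886],
       [ 0.3627265 ,  0.42335042,  0.83018306, -0.19342809],
       [-0.55167323, -0.62042961,  0.55742601, -1.25730606],
       [ 0.        ,  0.        ,  0.        ,  1.        ]])}
top {'vfov': 56.188145694751455, 'cx': 318.81423837792215, 'cy': 239.63194626901483, 'world_to_cam': array([[ 1.05668997e-03, -9.99974281e-01, -7.09366217e-03,
        -1.72141453e-01],
       [ 9.94014403e-01,  2.75398372e-04,  1.09248755e-01,
        -5.45120610e-01],
       [-1.09243991e-01, -7.16664443e-03,  9.93989129e-01,
        -1.07144786e+00],
       [ 0.00000000e+00,  0.00000000e+00,  0.00000000e+00,
         1.00000000e+00]])}
wrist {'vfov': 69.7008383799148, 'cx': 320.54211043946697, 'cy': 238.36615268305647, 'hand_eye': array([[-4.07779454e-04,  9.53842881e-01,  3.00305832e-01,
         7.72652733e-02],
       [ 9.99999917e-01,  3.92280389e-04,  1.11904464e-04,
        -7.09190006e-04],
       [-1.10648120e-05,  3.00305853e-01, -9.53842961e-01,
        -1.42769102e-01],
       [ 0.00000000e+00,  0.00000000e+00,  0.00000000e+00,
         1.00000000e+00]])}
```

View pics/scene0.png

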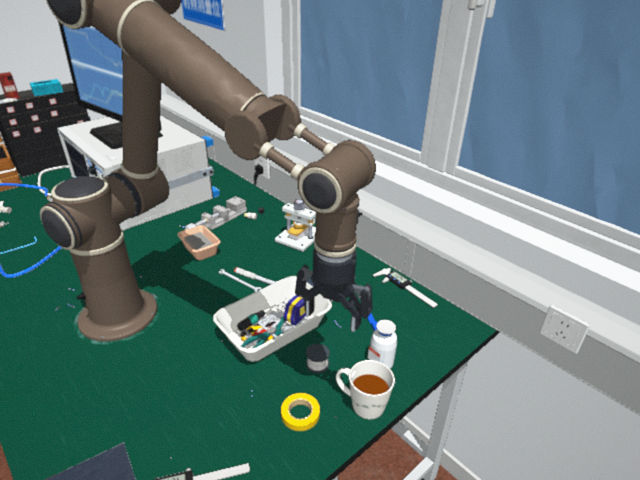

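View pics/top0.png

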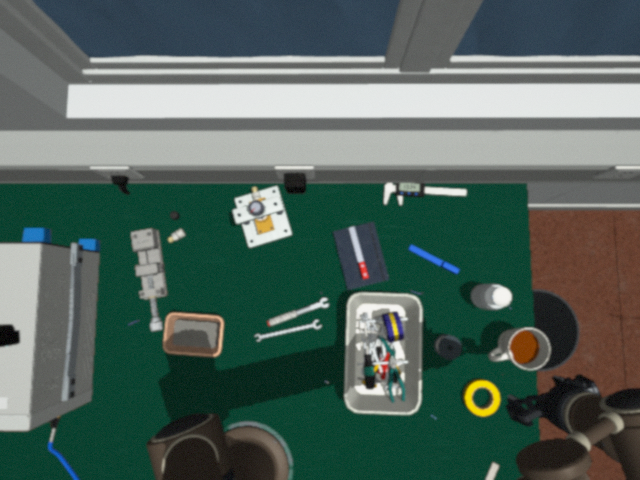

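```bash
cat > h.py <<'E'
import cv2, numpy as np
from plant import arm
from scipy.spatial.transform import Rotation as R
def K(p): return 240/np.tan(np.radians(p['vfov'])/2)
def ray(name,uv,T=None):
    p=arm.camera_params(name); f=K(p)
    d=np.array([(uv[0]-p['cx'])/f,-(uv[1]-p['cy'])/f,-1.0])
    if name!='wrist':
        W=np.linalg.inv(p['world_to_cam'])
    else: W=T@p['hand_eye']
    return W[:3,3],W[:3,:3]@d
def onz(name,uv,z,T=None):
    o,d=ray(name,uv,T); return o+d*(z-o[2])/d[2]
def proj(name,P,T=None):
    p=arm.camera_params(name); f=K(p)
    M=p['world_to_cam'] if name!='wrist' else np.linalg.inv(T@p['hand_eye'])
    c=M[:3,:3]@np.array(P)+M[:3,3]
    return np.array([p['cx']-f*c[0]/c[2], p['cy']+f*c[1]/c[2]])
def toolT(s=None):
    s=s or arm.state(); T=np.eye(4); T[:3,:3]=R.from_rotvec(s['orientation']).as_matrix(); T[:3,3]=s['tool_pos']; return T
E
python3 - <<'E'
from h import *
im=cv2.imread('pics/top0.png')
a=cv2.resize(im[175:255,220:300],None,fx=7,fy=7,interpolation=cv2.INTER_CUBIC);cv2.imwrite('pics/c1.png',a)
a=cv2.resize(im[215:295,325:405],None,fx=7,fy=7,interpolation=cv2.INTER_CUBIC);cv2.imwrite('pics/c2.png',a)
hsv=cv2.cvtColor(im,cv2.COLOR_BGR2HSV)
red=((hsv[...,0]<8)|(hsv[...,0]>172))&(hsv[...,1]>150)&(hsv[...,2]>90)
red[:215]=0;red[295:]=0;red[:,:325]=0;red[:,405:]=0
ys,xs=np.nonzero(red);print(len(xs),xs.mean(),ys.mean());g=onz('top',(xs.mean(),ys.mean()),.02);print('grip',g)
w=(hsv[...,1]<70)&(hsv[...,2]>120)
w[:215]=0;w[275:]=0;w[:,:338]=0;w[:,378:]=0
ys,xs=np.nonzero(w);print(len(xs),xs.mean(),ys.mean());b=onz('top',(xs.mean(),ys.mean()),.014);print('blade',b, np.degrees(np.arctan2(*(b-g)[[1,0]])), np.linalg.norm((b-g)[:2]))
print(xs[ys.argmin()],ys.min(), onz('top',(xs[ys.argmin()],ys.min()),.014))
for c in [(334,227),(375,223),(387,280),(347,288)]: print(onz('top',c,.01))
E
```

```text
73 362.958904109589 270.73972602739724
grip [ 0.46965349 -0.27988669  0.02      ]
266 355.8233082706767 244.04135338345864
blade [ 0.53594408 -0.26339825  0.014     ] 13.967720583855748 0.06831039825174116
352 226 [ 0.58107381 -0.25424404  0.014     ]
[ 0.5791121  -0.20954629  0.01      ]
[ 0.58920808 -0.31201963  0.01      ]
[ 0.44731925 -0.33978018  0.01      ]
[ 0.42761508 -0.24113492  0.01      ]
```

View pics/c1.png

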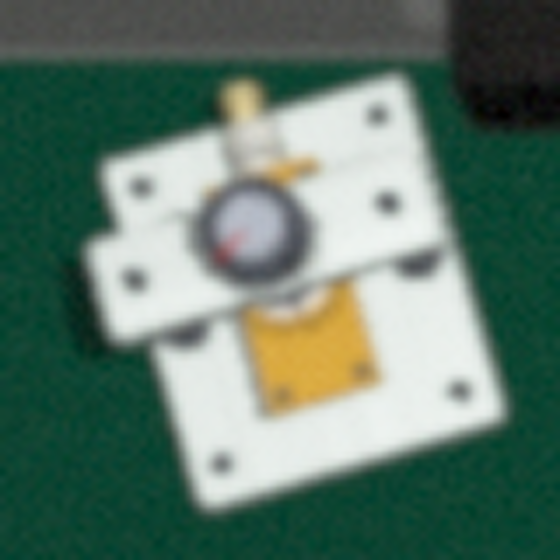

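View pics/c2.png

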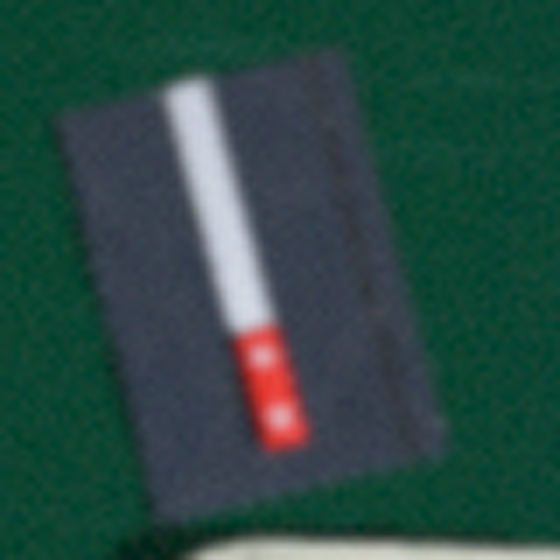

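```bash
python3 - <<'E'
from h import *
cv=lambda c:((c[0]+.5)/7-.5+220,(c[1]+.5)/7-.5+175)
k=onz('top',cv((252,230)),.1405);print('knob',k)
B=[onz('top',cv(c),.017)[:2] for c in [(100,160),(410,70),(510,420),(203,514)]]
print(np.array(B), 'center',np.mean(B,0))
for i,j in [(3,0),(2,1),(2,3),(1,0)]:
    d=B[j]-B[i];print(np.linalg.norm(d),np.degrees(np.arctan2(d[1],d[0])))
P=[onz('top',cv(c),.046)[:2] for c in [(382,383),(265,418)]];d=P[1]-P[0];print(P,np.linalg.norm(d),np.degrees(np.arctan2(d[1],d[0])),np.mean(P,0))
f=np.mean(P,0);print('axis from plate',f+.045*np.array([np.cos(np.radians(14)),np.sin(np.radians(14))]))
print(proj('scene',k),proj('scene',[*np.mean(B,0),.017]))
im=cv2.imread('pics/scene0.png')
cv2.imwrite('pics/c3.png',cv2.resize(im[185:265,260:340],None,fx=7,fy=7,interpolation=cv2.INTER_CUBIC))
E
```

```text
knob [ 0.60485936 -0.03216477  0.1405    ]
[[ 0.6528737   0.04123512]
 [ 0.68564713 -0.06941077]
 [ 0.55918855 -0.10624398]
 [ 0.52571245  0.00202813]] center [ 0.60585546 -0.03309787]
0.13306829251131394 17.135835605569152
0.13171354960002926 16.239098488864464
0.1133291613097489 107.18081531931361
0.1153976133085422 106.4993465323556
[array([ 0.56853903, -0.0638271 ]), array([ 0.55634965, -0.02355644])] 0.042075021825529385 106.8403444410109 [ 0.56244434 -0.04369177]
axis from plate [ 0.60610765 -0.03280529]
[298.50149136 201.55592492] [299.32152118 234.01636731]
```

View pics/c3.png

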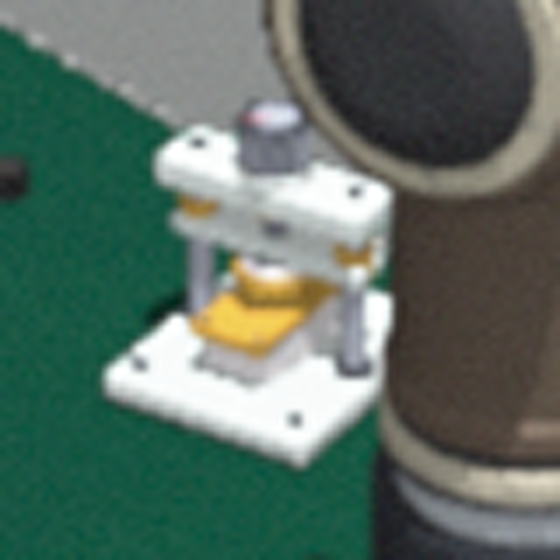

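```bash
cat >> h.py <<'E'
def mv(pos,yaw,s=None):
    """print shift(mm, tool axes) and rotvec to get from measured pose to tool-down pose with tool-x at yaw deg"""
    T=toolT(s); a=np.radians(yaw)
    Rt=np.array([[np.cos(a),np.sin(a),0],[np.sin(a),-np.cos(a),0],[0,0,-1]])
    print('shift',np.round(T[:3,:3].T@(np.array(pos)-T[:3,3])*1000,1),'rot',np.round(R.from_matrix(T[:3,:3].T@Rt).as_rotvec(),4))
E
python3 - <<'E'
from h import *
mv([.475,-.279,.2],193)
E
```

```text
shift [ 333.8 -185.9   30.6] rot [-1.0000e-04 -3.1000e-03 -2.9797e+00]
```

carry_out([
  [[30,-16,0,0,0,-0.12,85],[65,-36,0,0,0,-0.24,85],[100,-55,0,0,0,-0.36,85],[133,-74,0,0,0,-0.48,85],[166,-92,0,0,0,-0.6,85],[200,-111,0,0,0,-0.72,85],[233,-130,0,0,0,-0.84,85],[266,-148,10,0,0,-0.96,85],[300,-167,20,0,0,-1.08,85],[320,-180,28,0,0,-1.2,85],[333,-186,30,0,0,-1.32,85],[333,-186,30,0,0,-1.44,85],[333,-186,30,0,0,-1.56,85],[333,-186,30,0,0,-1.68,85],[333,-186,30,0,0,-1.8,85],[333,-186,30,0,0,-1.92,85],[333,-186,30,0,0,-2.04,85],[333,-186,30,0,0,-2.16,85],[333,-186,30,0,0,-2.28,85],[333,-186,30,0,0,-2.4,85]],
])

```text
time: 1.77
tool_pos: [0.4741, -0.2797, 0.2007]
orientation: [-0.542, -3.093, -0.001]
contact_force: [-0.9, 0.1, 0.8]
width: 0.0855
```

```bash
python3 - <<'E'
from h import *
print(arm.state()['q']); mv([.475,-.279,.16],193)
E
```

```text
[-6.12127500e-01  1.98446364e-01  1.83747990e+00  5.09272445e-05
  1.10688269e+00 -1.83607787e+00]
shift [-0.6  0.9 40.7] rot [ 0.0007 -0.001  -0.5738]
```

carry_out([
  [[0,1,10,0,0,-0.12,85],[0,1,20,0,0,-0.24,85],[0,1,30,0,0,-0.36,85],[0,1,40,0,0,-0.48,85],[0,1,40,0,0,-0.574,85],[0,1,40,0,0,-0.574,85],[0,1,40,0,0,-0.574,85],[0,1,40,0,0,-0.574,85]],
])

```text
time: 2.43
tool_pos: [0.475, -0.2792, 0.1615]
orientation: [-0.343, 3.122, -0.0]
contact_force: [0.5, 0.6, 0.3]
width: 0.0852
```

```bash
python3 - <<'E'
from h import *
s=arm.state();T=toolT(s);print(s['tool_pos'],s['orientation'])
f=arm.grab_frame('wrist')[:,:,::-1].copy();cv2.imwrite('pics/w1.png',f)
np.save('T1.npy',T)
hsv=cv2.cvtColor(f,cv2.COLOR_BGR2HSV)
red=(((hsv[...,0]<8)|(hsv[...,0]>172))&(hsv[...,1]>150)&(hsv[...,2]>80)).astype(np.uint8)
n,l,st,c=cv2.connectedComponentsWithStats(red)
for i in range(1,n):
    if st[i,4]>150: print(st[i],c[i],onz('wrist',c[i],.024,T))
E
```

```text
[ 0.47503769 -0.27919242  0.16145293] [-3.43479461e-01  3.12244332e+00 -3.32506491e-04]
[311 196  18  50 711] [319.90857947 220.45710267] [ 0.47116407 -0.27986962  0.024     ]
```

View pics/w1.png

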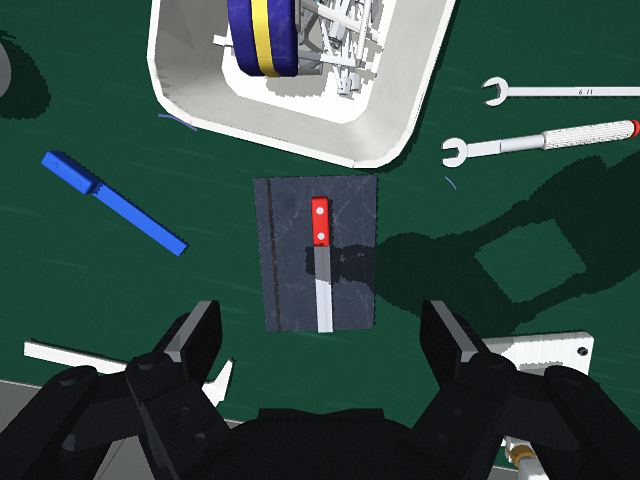

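```bash
python3 - <<'E'
from h import *
T=np.load('T1.npy');f=cv2.imread('pics/w1.png')
cv2.imwrite('pics/c4.png',cv2.resize(f[180:345,250:390],None,fx=3.5,fy=3.5))
hsv=cv2.cvtColor(f,cv2.COLOR_BGR2HSV)
# blade rows: bright low-sat
rows=[]
for v in range(262,330,6):
    xs=[u for u in range(295,350) if hsv[v,u,1]<70 and hsv[v,u,2]>90]
    if xs: rows.append(onz('wrist',((min(xs)+max(xs))/2,v),.014,T)); print(v,min(xs),max(xs))
r=np.array(rows);d=np.polyfit(r[:,0],r[:,1],1);print('yaw',np.degrees(np.arctan(d[0])))
print('tip',onz('wrist',(325,331.5),.014,T))
for v in (197,246): print(onz('wrist',(320,v),.024,T))
print([onz('wrist',c,.01,T)[:2] for c in [(254,178),(377,176),(374,328),(268,330)]])
# line at grip
print('y at x=.4712',np.polyval(d,.4712))
E
```

```text
262 315 329
268 315 329
274 315 330
280 315 344
286 296 330
292 316 331
298 316 331
304 316 331
310 317 331
316 317 332
322 296 343
328 296 332
yaw 9.254030708612104
tip [ 0.58052222 -0.25061471  0.014     ]
[ 0.4517467  -0.28409744  0.024     ]
[ 0.49322561 -0.27489832  0.024     ]
[array([ 0.4505738 , -0.34172243]), array([ 0.42631044, -0.24033422]), array([ 0.5688232 , -0.20424698]), array([ 0.59345855, -0.3047171 ])]
y at x=.4712 -0.2738526458473717
```

View pics/c4.png

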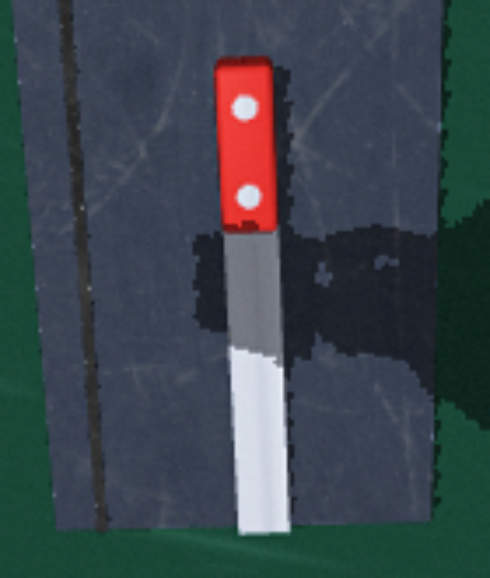

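```bash
python3 - <<'E'
from h import *
mv([.471,-.2797,.012],194.5)
E
```

```text
shift [  4.2   0.5 149.6] rot [-0.0005  0.0004 -0.0335]
```

carry_out([
  [[4,0.5,30,0,0,-0.034,60],[4,0.5,60,0,0,-0.034,45],[4,0.5,90,0,0,-0.034,40],[4,0.5,115,0,0,-0.034,40],[4,0.5,130,0,0,-0.034,40],[4,0.5,142,0,0,-0.034,40],[4,0.5,149,0,0,-0.034,40],[4,0.5,149,0,0,-0.034,40],[4,0.5,149,0,0,-0.034,40]],
])

```text
time: 3.23
tool_pos: [0.4715, -0.2799, 0.0128]
orientation: [-0.399, 3.115, -0.001]
contact_force: [-0.2, 0.3, 0.4]
width: 0.0401
```

```bash
python3 - <<'E'
from h import *
s=arm.state();T=toolT(s);print(s['tool_pos'],s['contact_force'],s['width'])
cv2.imwrite('pics/w2.png',arm.grab_frame('wrist')[:,:,::-1])
E
```

```text
[ 0.47146054 -0.27986778  0.01281585] [-0.15590639  0.27216661  0.39233518] 0.04012896726601769
```

View pics/w2.png

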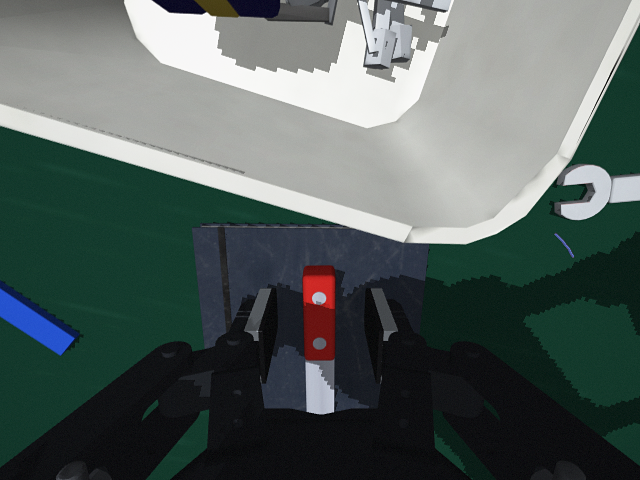

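carry_out([
  [[0,0,0,0,0,0,20],[0,0,0,0,0,0,5],[0,0,0,0,0,0,5],[0,0,0,0,0,0,5],[0,0,0,0,0,0,5],[0,0,0,0,0,0,5],[0,0,-15,0,0,0,5],[0,0,-40,0,0,0,5],[0,0,-70,0,0,0,5],[0,0,-70,0,0,0,5]],
])

```text
time: 4.12
tool_pos: [0.4746, -0.282, 0.0877]
orientation: [-0.399, 3.108, -0.011]
contact_force: [1.0, -0.8, -0.1]
width: 0.0123
```

```bash
python3 - <<'E'
from h import *
s=arm.state();T=toolT(s);print(s['tool_pos'],s['contact_force'],s['width'])
np.save('T3.npy',T)
f=arm.grab_frame('wrist')[:,:,::-1].copy();cv2.imwrite('pics/w3.png',f)
E
```

```text
[ 0.4745788  -0.28201469  0.08769014] [ 0.95130475 -0.76930786 -0.11064851] 0.012345329263492036
```

View pics/w3.png

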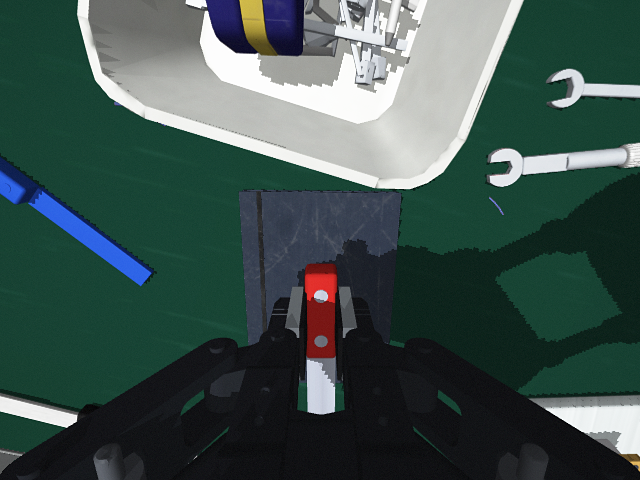

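```bash
python3 - <<'E'
from h import *
T=np.load('T3.npy');f=cv2.imread('pics/w3.png')
hsv=cv2.cvtColor(f,cv2.COLOR_BGR2HSV)
red=(((hsv[...,0]<8)|(hsv[...,0]>172))&(hsv[...,1]>150)&(hsv[...,2]>50)).astype(np.uint8)
ys,xs=np.nonzero(red[200:400,280:360]);ys+=200;xs+=280
print(xs.min(),xs.max(),ys.min(),ys.max())
top=[v for v in (264.5,)]
# tool coords, top face at tool z=-.0112
def tool(uv,z):
    o,d=ray('wrist',uv,np.eye(4)); return o+d*(z-o[2])/d[2]
print(tool((321,264.5),-.0112),tool((321,275),-.0112),tool((321,358),-.0112))
for uv in [(321,296),(321,341.5)]: print('rivet',tool(uv,-.0112))
s=arm.state();print(s['tool_pos'],s['orientation'])
E
```

```text
304 336 264 357
[ 0.02372407  0.00093179 -0.0112    ] [ 0.01905547  0.00093176 -0.0112    ] [-0.0213838   0.00093143 -0.0112    ]
rivet [ 0.00943494  0.00093168 -0.0112    ]
rivet [-0.01280607  0.0009315  -0.0112    ]
[ 0.47357394 -0.28136287  0.08577291] [-0.39907018  3.11020409 -0.00850646]
```

```bash
python3 - <<'E'
from h import *
mv([.4375,-.0831,.09],196.8)
E
```

```text
shift [-15.2 200.9  -5.4] rot [-0.0062  0.005  -0.038 ]
```

carry_out([
  [[-2,20,-10,0,0,-0.04,5],[-4,50,-15,0,0,-0.04,5],[-7,80,-15,0,0,-0.04,5],[-9,110,-15,0,0,-0.04,5],[-11,140,-15,0,0,-0.04,5],[-13,165,-10,0,0,-0.04,5],[-14,185,-8,0,0,-0.04,5],[-15,196,-5,0,0,-0.04,5],[-15,200,-5,0,0,-0.04,5],[-15,200,-5,0,0,-0.04,5],[-15,200,-5,0,0,-0.04,5],[-15,200,-5,0,0,-0.04,5]],
])

```text
time: 5.17
tool_pos: [0.4357, -0.0832, 0.0875]
orientation: [-0.461, 3.107, -0.001]
contact_force: [-0.2, 1.1, 0.1]
width: 0.0121
```

```bash
python3 - <<'E'
from h import *
s=arm.state();np.save('T4.npy',toolT(s));print(s['tool_pos'],s['orientation'],s['contact_force'],s['wrist_torque'])
mv([.4375,-.0831,.0513],196.8,s)
for n in ('scene','wrist','top'): cv2.imwrite(f'pics/{n}4.png',arm.grab_frame(n)[:,:,::-1])
f=cv2.imread('pics/scene4.png');cv2.imwrite('pics/s4c.png',cv2.resize(f[170:290,220:360],None,fx=5,fy=5,interpolation=cv2.INTER_CUBIC))
f=cv2.imread('pics/top4.png');cv2.imwrite('pics/t4c.png',cv2.resize(f[175:295,220:340],None,fx=5,fy=5,interpolation=cv2.INTER_CUBIC))
E
```

```text
[ 0.43566585 -0.08317226  0.08747799] [-4.60652874e-01  3.10675577e+00 -1.15330388e-03] [-0.23483967  1.06230331  0.11928783] [ 0.00140426  0.03311297 -0.00315039]
shift [-1.7 -0.4 36.2] rot [-0.0009  0.0008  0.0012]
```

View pics/s4c.png

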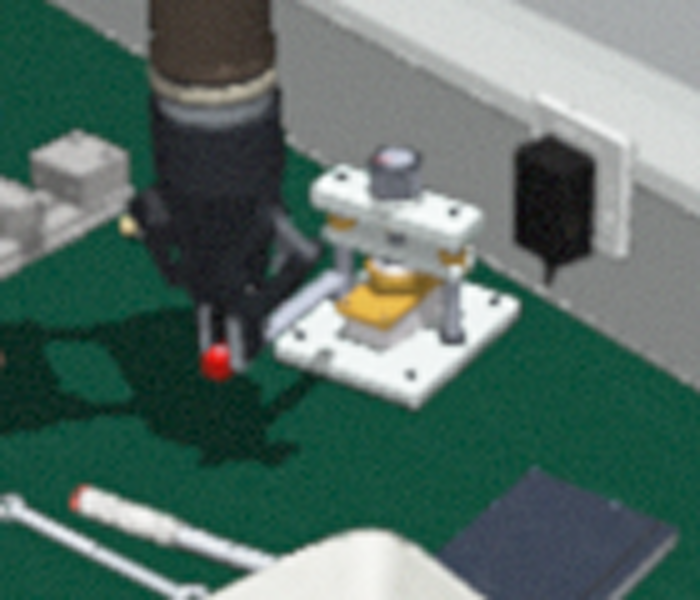

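View pics/t4c.png

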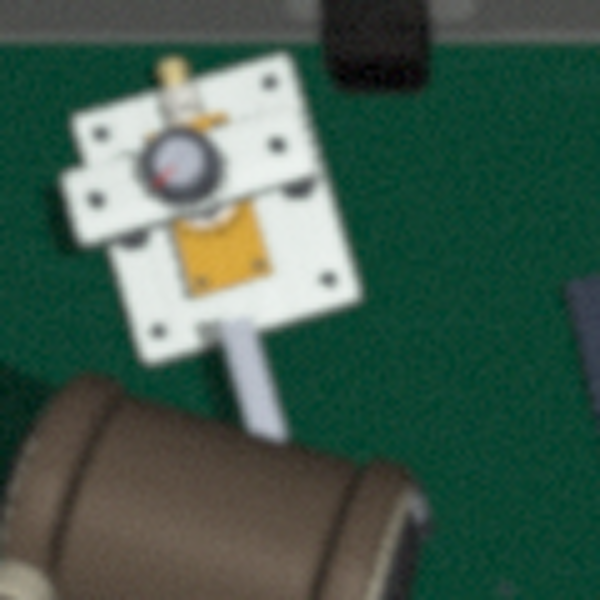

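View pics/wrist4.png

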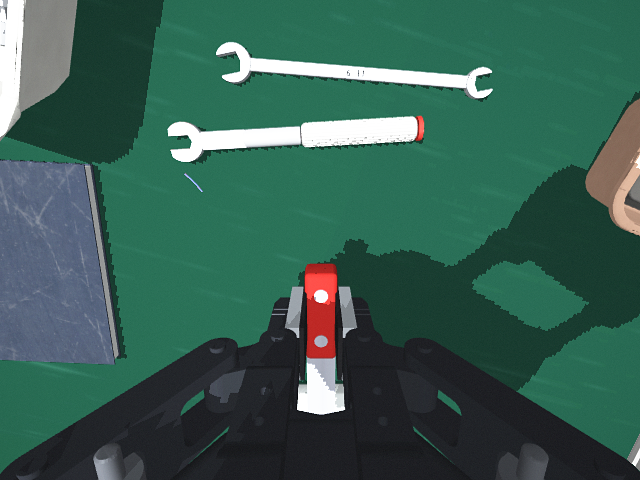

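```bash
python3 - <<'E'
from h import *
T=np.load('T4.npy');tip=T@np.array([-.111,0.0,-.0012,1]);print(tip,proj('top',tip[:3]))
print(onz('top',(266.6,238.9),tip[2]))
a=np.radians(16.8);u=np.array([np.cos(a),np.sin(a)]);n=np.array([-u[1],u[0]])
for t in (tip[:2],onz('top',(266.6,238.9),tip[2])[:2]):
    d=t-np.array([.605,-.0325]);print('cell',d@u,d@n)
E
```

```text
[ 0.54188889 -0.05096269  0.08876165  1.        ] [266.50667379 238.24793806]
[ 0.54036825 -0.0512001   0.08876165]
cell -0.06575379713048499 0.0005664261350356839
cell -0.06727815710073715 0.0007786604984025174
```

carry_out([
  [[0,0,15,0,0,0.001,5],[0,0,30,0,0,0.001,5],[-2,0,36,0,0,0.001,5],[-2,0,36,0,0,0.001,5],[-5,0,36,0,0,0.001,5],[-12,0,36,0,0,0.001,5],[-20,0,36,0,0,0.001,5],[-28,0,36,0,0,0.001,5],[-33,0,36,0,0,0.001,5],[-33,0,36,0,0,0.001,5],[-33,0,36,0,0,0.001,5]],
])

```text
time: 6.23
tool_pos: [0.4671, -0.0724, 0.0515]
orientation: [-0.462, 3.107, -0.0]
contact_force: [-0.6, -0.4, -1.0]
width: 0.0122
```

```bash
python3 - <<'E'
from h import *
s=arm.state();print(s['tool_pos'],s['orientation'],s['contact_force'])
mv([.5283,-.0556,.0513],196.8,s)
for n in ('scene',): cv2.imwrite(f'pics/{n}5.png',arm.grab_frame(n)[:,:,::-1])
f=cv2.imread('pics/scene5.png');cv2.imwrite('pics/s5c.png',cv2.resize(f[190:260,270:340],None,fx=8,fy=8,interpolation=cv2.INTER_CUBIC))
E
```

```text
[ 0.46705925 -0.07237383  0.05147999] [-4.61683596e-01  3.10718055e+00 -3.01802758e-04] [-0.60706823 -0.35053322 -1.03326943]
shift [-63.5  -1.8   0.2] rot [-0.0002  0.0003  0.0018]
```

View pics/s5c.png

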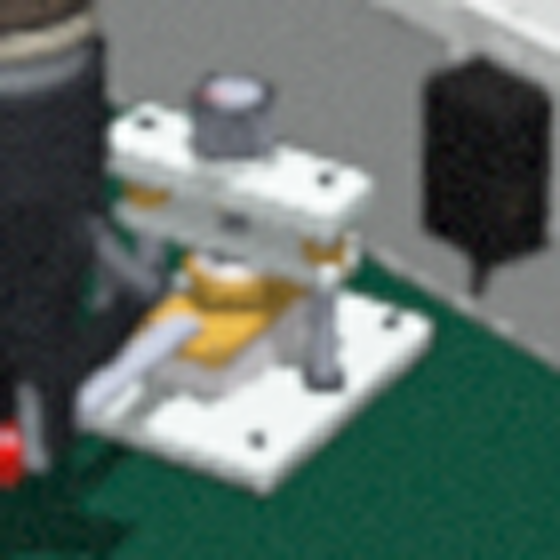

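carry_out([
  [[-8,-0.5,0,0,0,0.001,5],[-18,-1,0,0,0,0.001,5],[-28,-1.5,0,0,0,0.001,5],[-38,-1.5,0,0,0,0.001,5],[-48,-1.5,0,0,0,0.001,5],[-57,-1.5,0,0,0,0.001,5],[-63,-1.5,0,0,0,0.001,5],[-63,-1.5,0,0,0,0.001,5],[-63,-1.5,0,0,0,0.001,5],[-63,-1.5,0,0,0,0.001,5],[-63,-1.5,0,0,0,0.001,5]],
])

```text
time: 7.2
tool_pos: [0.5264, -0.0557, 0.051]
orientation: [0.459, -3.107, -0.001]
contact_force: [-0.3, 0.4, -0.3]
width: 0.0122
```

```bash
python3 - <<'E'
from h import *
s=arm.state();print(s['tool_pos'],s['orientation'],s['contact_force'],s['wrist_torque'])
E
```

```text
[ 0.52640865 -0.05571885  0.05101831] [ 4.58563892e-01 -3.10685586e+00 -5.06291045e-04] [-0.34489337  0.3530726  -0.31711573] [ 0.02680761  0.07955156 -0.05276384]
```

carry_out([
  [[0,0,0.4,0,0,0,5],[0,0,0.8,0,0,0,5],[0,0,1.0,0,0,0,5],[0,0,1.0,0,0,0,5]],
])

```text
time: 7.53
tool_pos: [0.527, -0.0558, 0.0503]
orientation: [0.459, -3.108, -0.0]
contact_force: [0.3, 0.2, -0.4]
width: 0.0122
```

carry_out([
  [[0,0,0.3,0,0,0,5],[0,0,0.5,0,0,0,5],[0,0,0.5,0,0,0,5]],
])

```text
time: 7.78
tool_pos: [0.5272, -0.0557, 0.0498]
orientation: [0.459, -3.108, -0.0]
contact_force: [0.6, -0.2, -0.5]
width: 0.0122
```

carry_out([
  [[0,0,0.3,0,0,0,5],[0,0,0.5,0,0,0,5],[0,0,0.5,0,0,0,5]],
])

```text
time: 8.03
tool_pos: [0.5272, -0.0557, 0.0492]
orientation: [0.459, -3.108, -0.0]
contact_force: [0.6, -0.2, -0.8]
width: 0.0123
```

carry_out([
  [[0,0,0.2,0,0,0,5],[0,0,0.4,0,0,0,5],[0,0,0.4,0,0,0,5]],
])

```text
time: 8.28
tool_pos: [0.5273, -0.0557, 0.0489]
orientation: [-0.459, 3.108, -0.0]
contact_force: [-0.6, -1.1, 0.1]
width: 0.0122
```

carry_out([
  [[0,0,0.2,0,0,0,5],[0,0,0.4,0,0,0,5],[0,0,0.4,0,0,0,5]],
])

```text
time: 8.53
tool_pos: [0.5274, -0.0558, 0.0487]
orientation: [-0.459, 3.108, -0.0]
contact_force: [-0.8, -0.4, 2.0]
width: 0.0119
```

carry_out([
  [[0,0,0.2,0,0,0,5],[0,0,0.4,0,0,0,5],[0,0,0.4,0,0,0,5]],
])

```text
time: 8.78
tool_pos: [0.5274, -0.0558, 0.0485]
orientation: [-0.459, 3.108, -0.0]
contact_force: [-1.9, 0.5, 4.0]
width: 0.0121
```

carry_out([
  [[0,0,-0.5,0,0,0,5],[0,0,-0.6,0,0,0,5],[0,0,-0.6,0,0,0,18],[0,0,-0.6,0,0,0,26],[0,0,-0.6,0,0,0,40],[0,0,-0.6,0,0,0,45],[0,0,-10,0,0,0,45],[0,0,-30,0,0,0,50],[0,0,-60,0,0,0,60],[0,0,-90,0,0,0,70],[0,0,-110,0,0,0,85],[0,0,-125,0,0,0,85],[0,0,-130,0,0,0,85],[0,0,-130,0,0,0,85]],
])

```text
time: 9.95
tool_pos: [0.5286, -0.056, 0.1803]
orientation: [-0.458, 3.104, -0.002]
contact_force: [0.4, 0.2, 0.1]
width: 0.0849
```

```bash
python3 - <<'E'
from h import *
s=arm.state();np.save('T6.npy',toolT(s));print(s['tool_pos'],s['orientation'],s['contact_force'],s['q'])
for n in ('scene','wrist'): cv2.imwrite(f'pics/{n}6.png',arm.grab_frame(n)[:,:,::-1])
f=cv2.imread('pics/scene6.png');cv2.imwrite('pics/s6c.png',cv2.resize(f[190:260,270:340],None,fx=8,fy=8,interpolation=cv2.INTER_CUBIC))
E
```

```text
[ 0.52856585 -0.05596244  0.18028715] [-4.58406056e-01  3.10383606e+00 -2.20510850e-03] [0.43601364 0.22143985 0.05125632] [-1.87422716e-01  1.83326425e-01  1.90126598e+00  1.40567635e-05
  1.05267793e+00 -2.05148633e+00]
```

View pics/s6c.png

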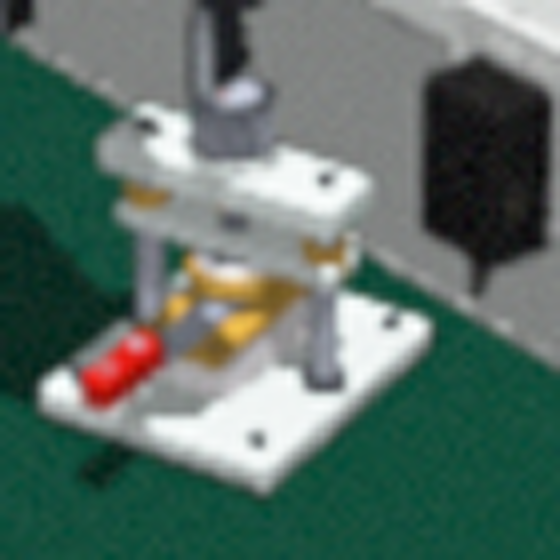

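View pics/wrist6.png

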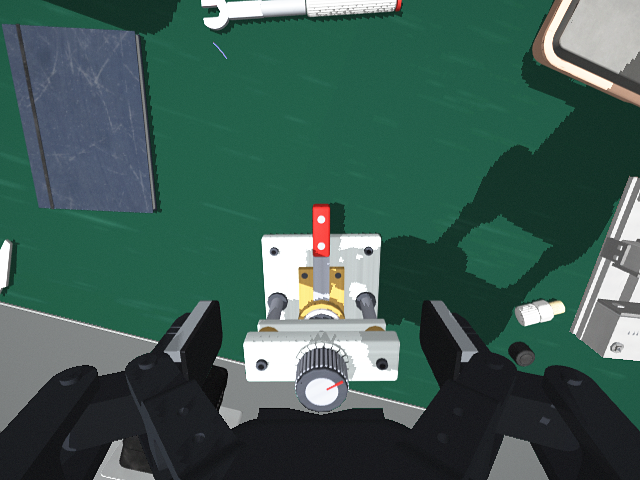

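```bash
python3 - <<'E'
from h import *
T=np.load('T6.npy')
print(onz('wrist',(322,391),.1405,T))
f=cv2.imread('pics/wrist6.png');cv2.imwrite('pics/w6c.png',cv2.resize(f[190:420,235:405],None,fx=3.5,fy=3.5,interpolation=cv2.INTER_CUBIC)[:600*2][:,:])
cv2.imwrite('pics/w6d.png',cv2.resize(f[290:410,250:400],None,fx=5,fy=5,interpolation=cv2.INTER_CUBIC))
E
```

```text
[ 0.60927029 -0.02997598  0.1405    ]
```

View pics/w6d.png

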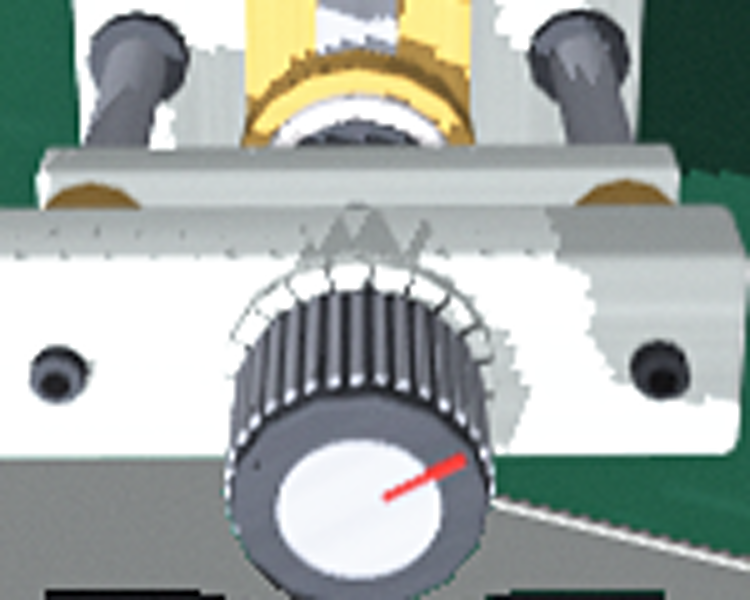

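```bash
python3 - <<'E'
from h import *
print('wall',onz('top',(260,183),0),onz('top',(260,131),.3))
mv([.607,-.031,.19],196.8)
mv([.607,-.031,.19],245)
E
```

```text
wall [ 0.69376935 -0.02135078  0.        ] [ 0.72248633 -0.06208656  0.3       ]
shift [-84.1   0.3 -12.5] rot [ 0.0005 -0.0009 -0.    ]
shift [-84.1   0.3 -12.5] rot [ 8.000e-04 -6.000e-04 -8.413e-01]
```

carry_out([
  [[-8,0,-10,0,0,-0.12,85],[-20,0,-12,0,0,-0.24,85],[-35,0,-12,0,0,-0.36,85],[-50,0,-12,0,0,-0.48,85],[-65,0,-12,0,0,-0.6,85],[-77,0,-12,0,0,-0.72,85],[-84,0,-12,0,0,-0.84,85],[-84,0,-12,0,0,-0.84,85],[-84,0,-12,0,0,-0.84,85],[-84,0,-12,0,0,-0.84,85],[-84,0,-12,0,0,-0.84,85]],
])

```text
time: 10.97
tool_pos: [0.6066, -0.0316, 0.1892]
orientation: [1.683, -2.651, -0.002]
contact_force: [0.3, -0.1, -0.1]
width: 0.0848
```

```bash
python3 - <<'E'
from h import *
s=arm.state();np.save('T7.npy',toolT(s));print(s['tool_pos'],s['orientation'],s['contact_force'],s['q'],s['wrist_torque'])
f=arm.grab_frame('wrist')[:,:,::-1].copy();cv2.imwrite('pics/w7.png',f)
mv([.607,-.031,.122],245,s)
E
```

```text
[ 0.60657225 -0.03155395  0.18922717] [ 1.68292657e+00 -2.65100291e+00 -1.84601669e-03] [ 0.27029526 -0.1288017  -0.1492723 ] [-1.23621468e-01  3.17526392e-01  1.71141448e+00 -6.54395605e-05
  1.11457189e+00 -2.82565748e+00] [ 0.03411057 -0.0562573   0.00145148]
shift [-0.7 -0.3 67.2] rot [ 0.0018 -0.0006 -0.0032]
```

View pics/w7.png

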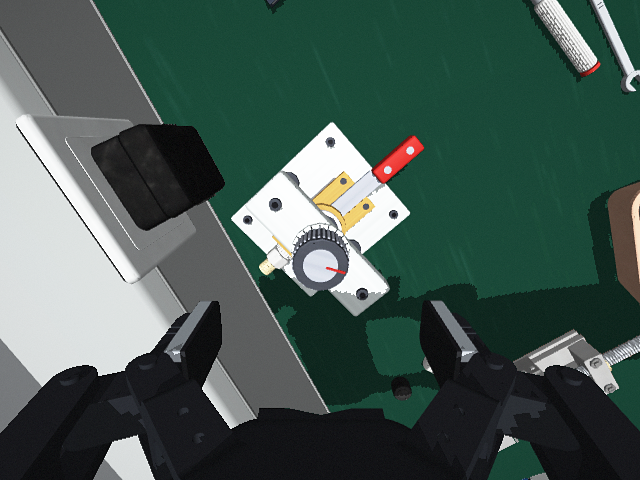

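```bash
python3 - <<'E'
from h import *
T=np.load('T7.npy');f=cv2.imread('pics/w7.png')
cv2.imwrite('pics/w7c.png',cv2.resize(f[220:310,270:380],None,fx=7,fy=7,interpolation=cv2.INTER_CUBIC))
k=onz('wrist',(320.5,263.5),.1405,T);print(k, T[:3,:3].T@(k-T[:3,3])*1000)
o,d=ray('wrist',(320.5,263.5),T)
E
```

```text
[ 0.60637706 -0.03144213  0.1405    ] [-0.04992229  0.13618192 48.72747027]
```

View pics/w7c.png

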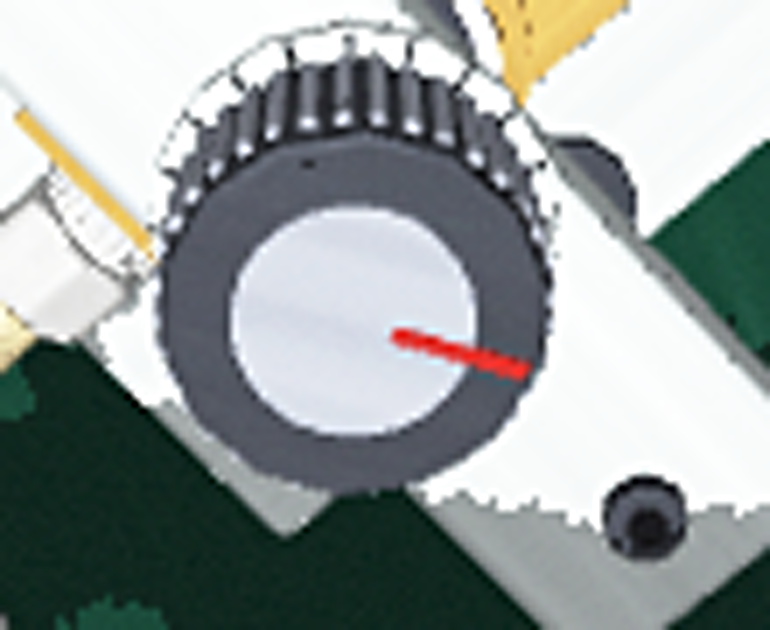

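carry_out([
  [[-1,0,15,0,0,0,80],[-1,0,30,0,0,0,70],[-1,0,45,0,0,0,60],[-1,0,58,0,0,0,50],[-1,0,66,0,0,0,45],[-1,0,67,0,0,0,45],[-1,0,67,0,0,0,45],[-1,0,67,0,0,0,45]],
])

```text
time: 11.68
tool_pos: [0.6086, -0.0307, 0.1238]
orientation: [-1.686, 2.65, -0.001]
contact_force: [0.2, -0.3, -0.2]
width: 0.0446
```

carry_out([
  [[0,0,0,0,0,0,36],[0,0,0,0,0,0,30],[0,0,0,0,0,0,25],[0,0,0,0,0,0,25],[0,0,0,0,0,0,25],[0,0,0,0,0,0,25]],
])

```text
time: 12.18
tool_pos: [0.6076, -0.0301, 0.1246]
orientation: [1.686, -2.65, -0.002]
contact_force: [-3.3, 1.0, 5.7]
width: 0.0317
```

```bash
cat >> h.py <<'E'
def samp(n,save=None):
    A=[]
    for i in range(n):
        f=arm.grab_frame('wrist')
        s=arm.state();A.append(np.r_[s['contact_force'],s['wrist_torque'],s['tau'][5]])
    A=np.array(A)
    print('mean',np.round(A.mean(0),4));print('sd',np.round(A.std(0),4))
    print(s['time'],s['tool_pos'],s['orientation'],s['q'][5],s['width'])
    if save: cv2.imwrite(save,f[:,:,::-1])
E
python3 - <<'E'
from h import *
samp(6,'pics/w8.png')
E
```

```text
mean [-4.303   1.395   5.6147  0.2614  0.6828 -0.0587 -0.0401]
sd [0.4192 0.2271 0.1972 0.0249 0.0285 0.0218 0.    ]
12.4833 [ 0.60758167 -0.03005299  0.12458376] [ 1.68570362e+00 -2.65043180e+00 -2.00417989e-03] -2.825518607929829 0.03197540719049353
```

View pics/w8.png

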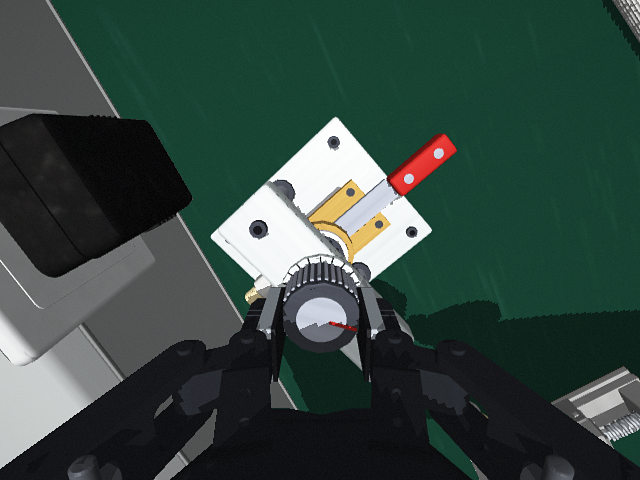

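carry_out([
  [[0,0,0,0,0,0.1,25],[0,0,0,0,0,0.2,25],[0,0,0,0,0,0.3,25],[0,0,0,0,0,0.4,25],[0,0,0,0,0,0.5,25],[0,0,0,0,0,0.6,25]],
])

```text
time: 12.98
tool_pos: [0.6082, -0.0306, 0.1246]
orientation: [-0.821, 3.032, -0.001]
contact_force: [-2.4, 0.1, 5.3]
width: 0.0317
```

```bash
cat >> h.py <<'E'
def q():
    s=arm.state();print('t',s['time'],'q6',round(s['q'][5],4),'qd',round(s['joint_velocities'][5],3),'tau6',round(s['tau'][5],4),'F',np.round(s['contact_force'],2),'M',np.round(s['wrist_torque'],3))
E
python3 -c "
from h import *
q();samp(3)"
```

```text
t 12.9833 q6 -2.2209 qd 1.187 tau6 -0.7521 F [-2.44  0.15  5.29] M [0.038 0.483 0.047]
mean [-3.3585  0.6279  5.0564  0.0708  0.6072 -0.0502  0.2067]
sd [0.8501 0.4012 0.8049 0.0153 0.0443 0.0095 0.1357]
13.1333 [ 0.60821063 -0.0306129   0.12460876] [-8.30685800e-01  3.02941100e+00 -3.50260054e-04] -2.22775249571327 0.03173850775101451
```

carry_out([
  [[0,0,0,0,0,0.1,25],[0,0,0,0,0,0.2,25],[0,0,0,0,0,0.3,25],[0,0,0,0,0,0.4,25],[0,0,0,0,0,0.5,25],[0,0,0,0,0,0.6,25]],
])

```text
time: 13.63
tool_pos: [0.6084, -0.0314, 0.1246]
orientation: [0.108, 3.139, -0.003]
contact_force: [-4.1, -2.4, 4.8]
width: 0.0318
```

```bash
python3 -c "
from h import *
q();samp(3,'pics/w9.png')"
```

```text
t 13.6333 q6 -1.6235 qd 1.189 tau6 -0.7467 F [-4.06 -2.4   4.8 ] M [-0.232  0.547  0.044]
mean [-3.4768 -1.8543  5.4197 -0.2402  0.5125 -0.0327  0.1946]
sd [0.6168 0.2742 0.6309 0.0417 0.0229 0.0271 0.1149]
13.7833 [ 0.60842995 -0.03142774  0.12461083] [ 1.01021471e-01  3.13900985e+00 -2.35800620e-03] -1.6278709916142808 0.03174646856285256
```

View pics/w9.png

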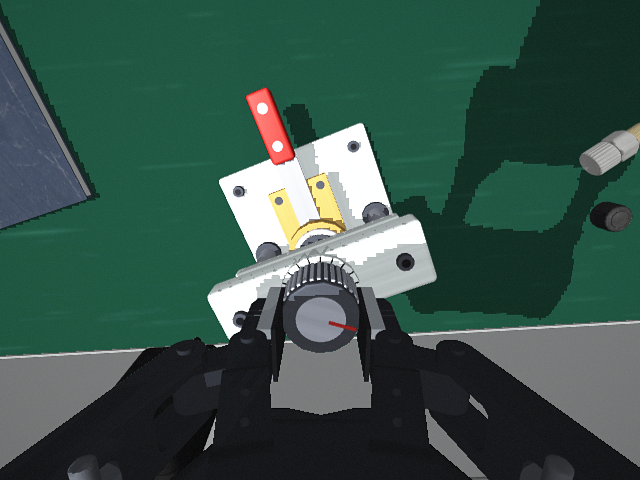

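carry_out([
  [[0,0,0,0,0,0.02,25],[0,0,0,0,0,0.04,25],[0,0,0,0,0,0.06,25],[0,0,0,0,0,0.08,25],[0,0,0,0,0,0.1,25]],
])

```text
time: 14.2
tool_pos: [0.6084, -0.0316, 0.1246]
orientation: [0.258, 3.13, -0.003]
contact_force: [-2.6, -3.0, 5.1]
width: 0.032
```

```bash
python3 -c "
from h import *
q();samp(2)"
```

```text
t 14.2 q6 -1.5275 qd 0.237 tau6 -0.1182 F [-2.55 -2.97  5.08] M [-0.342  0.53  -0.016]
mean [-3.2821 -1.9634  4.9885 -0.2899  0.5048 -0.0714  0.0212]
sd [0.1978 0.1004 0.2317 0.0063 0.0347 0.0269 0.0015]
14.3 [ 0.60840686 -0.03157875  0.12458313] [ 2.57733282e-01  3.13003194e+00 -2.65220956e-03] -1.527871375638189 0.03165226693327171
```

carry_out([
  [[0,0,0,0,0,0.02,25],[0,0,0,0,0,0.04,25],[0,0,0,0,0,0.06,25],[0,0,0,0,0,0.08,25],[0,0,0,0,0,0.1,25]],
])

```text
time: 14.72
tool_pos: [0.6084, -0.0317, 0.1246]
orientation: [0.414, 3.113, -0.003]
contact_force: [-2.3, -2.2, 5.4]
width: 0.0316
```

```bash
python3 -c "
from h import *
q();samp(2)"
```

```text
t 14.7167 q6 -1.4275 qd 0.237 tau6 -0.1173 F [-2.28 -2.16  5.37] M [-0.321  0.507  0.062]
mean [-2.7995 -2.2555  5.4656 -0.3119  0.5156 -0.0386  0.0221]
sd [0.2662 0.7523 0.0743 0.0129 0.0121 0.0148 0.0015]
14.8167 [ 0.60835627 -0.03169765  0.12458088] [ 4.13767120e-01  3.11322197e+00 -2.98642170e-03] -1.4278174368402659 0.03165653347513629
```

carry_out([
  [[0,0,0,0,0,0.02,25],[0,0,0,0,0,0.04,25],[0,0,0,0,0,0.06,25],[0,0,0,0,0,0.08,25],[0,0,0,0,0,0.1,25]],
])

```text
time: 15.23
tool_pos: [0.6083, -0.0318, 0.1246]
orientation: [0.569, 3.089, -0.003]
contact_force: [-2.9, -2.3, 5.5]
width: 0.032
```

```bash
python3 -c "
from h import *
q();samp(2)"
```

```text
t 15.2333 q6 -1.3275 qd 0.238 tau6 -0.1164 F [-2.89 -2.25  5.52] M [-0.35   0.551  0.005]
mean [-3.8796 -3.4073  5.7507 -0.3988  0.5325 -0.0395  0.0229]
sd [0.2374 0.2211 0.4873 0.0027 0.0494 0.0038 0.0015]
15.3333 [ 0.608361   -0.03184364  0.12460677] [ 0.56877035  3.08853336 -0.0032576 ] -1.3278236779547832 0.03152773963847903
```

carry_out([
  [[0,0,0,0,0,0.02,25],[0,0,0,0,0,0.04,25],[0,0,0,0,0,0.06,25],[0,0,0,0,0,0.08,25],[0,0,0,0,0,0.1,25]],
])

```text
time: 15.75
tool_pos: [0.6083, -0.032, 0.1246]
orientation: [0.723, 3.056, -0.004]
contact_force: [-2.9, -2.7, 6.0]
width: 0.0312
```

```bash
python3 -c "
from h import *
q();samp(2)"
```

```text
t 15.75 q6 -1.2275 qd 0.236 tau6 -0.1156 F [-2.91 -2.66  5.96] M [-0.444  0.568  0.06 ]
mean [-3.0342 -3.3109  5.4624 -0.4361  0.5382 -0.0349  0.0237]
sd [0.3484 0.5041 0.2908 0.0391 0.0062 0.0099 0.0016]
15.85 [ 0.60832232 -0.03198282  0.12462518] [ 0.72228248  3.05619587 -0.00355982] -1.227848101625085 0.03186548447727784
```

carry_out([
  [[0,0,0,0,0,0.02,25],[0,0,0,0,0,0.04,25],[0,0,0,0,0,0.06,25],[0,0,0,0,0,0.08,25],[0,0,0,0,0,0.1,25]],
])

```text
time: 16.27
tool_pos: [0.6082, -0.0321, 0.1246]
orientation: [0.875, 3.016, -0.004]
contact_force: [-3.5, -3.7, 5.4]
width: 0.0322
```

```bash
python3 -c "
from h import *
q();samp(2,'pics/w10.png')"
```

```text
t 16.2667 q6 -1.1275 qd 0.237 tau6 -0.1149 F [-3.54 -3.69  5.45] M [-0.502  0.596  0.113]
mean [-4.0617 -3.3417  5.7082 -0.5284  0.638  -0.047   0.0245]
sd [0.3368 0.1055 0.2408 0.0082 0.0095 0.0094 0.0016]
16.3667 [ 0.60822553 -0.03211016  0.12459443] [ 0.87400184  3.01636655 -0.00390103] -1.1278738030951727 0.031584651456170565
```

View pics/w10.png

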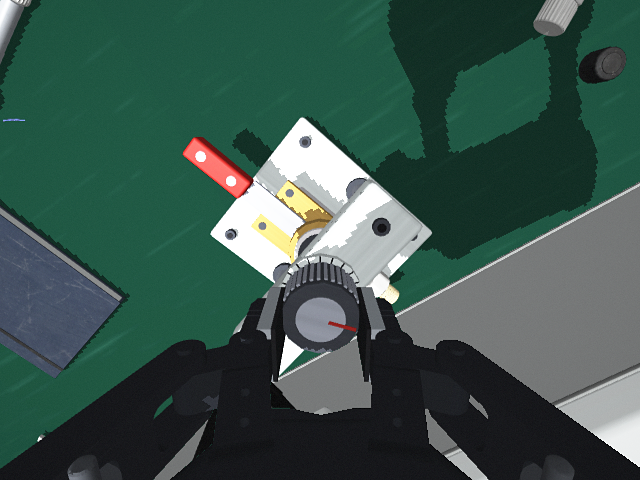

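carry_out([
  [[0,0,0,0,0,0.02,25],[0,0,0,0,0,0.04,25],[0,0,0,0,0,0.06,25],[0,0,0,0,0,0.08,25],[0,0,0,0,0,0.1,25]],
])

```text
time: 16.78
tool_pos: [0.6082, -0.0322, 0.1246]
orientation: [1.024, 2.969, -0.004]
contact_force: [-3.8, -3.2, 7.0]
width: 0.0319
```

```bash
python3 -c "
from h import *
q();samp(2)"
```

```text
t 16.7833 q6 -1.0275 qd 0.239 tau6 -0.1142 F [-3.83 -3.17  6.98] M [-0.539  0.599  0.035]
mean [-4.4695 -3.6589  5.7222 -0.5856  0.5895 -0.0358  0.0252]
sd [0.3788 0.1437 0.3564 0.0018 0.016  0.0236 0.0015]
16.8833 [ 0.60814643 -0.03222007  0.12461527] [ 1.02363111  2.96888466 -0.0042033 ] -1.0278139569603693 0.03159132038057825
```

carry_out([
  [[0,0,0,0,0,0.02,25],[0,0,0,0,0,0.04,25],[0,0,0,0,0,0.06,25],[0,0,0,0,0,0.08,25],[0,0,0,0,0,0.1,25]],
])

```text
time: 17.3
tool_pos: [0.6081, -0.0323, 0.1246]
orientation: [1.171, 2.914, -0.005]
contact_force: [-4.4, -4.8, 5.7]
width: 0.0317
```

```bash
python3 -c "
from h import *
q();samp(2)"
```

```text
t 17.3 q6 -0.9275 qd 0.238 tau6 -0.1136 F [-4.37 -4.77  5.71] M [-0.561  0.7   -0.023]
mean [-4.0757 -4.0338  5.9148 -0.5821  0.6322 -0.0436  0.0257]
sd [0.4945 0.2479 0.0863 0.023  0.0014 0.0111 0.0016]
17.4 [ 0.60805244 -0.03231574  0.12460997] [ 1.17053159  2.91414919 -0.00451892] -0.927897688457366 0.03168553205696605
```

carry_out([
  [[0,0,0,0,0,0.02,25],[0,0,0,0,0,0.04,25],[0,0,0,0,0,0.06,25],[0,0,0,0,0,0.08,25],[0,0,0,0,0,0.1,25]],
])

```text
time: 17.82
tool_pos: [0.6079, -0.0324, 0.1246]
orientation: [1.315, 2.852, -0.005]
contact_force: [-3.9, -3.8, 6.1]
width: 0.0317
```

```bash
python3 -c "
from h import *
q();samp(2)"
```

```text
t 17.8167 q6 -0.8274 qd 0.237 tau6 -0.1132 F [-3.91 -3.82  6.1 ] M [-0.58   0.618  0.008]
mean [-4.4759 -4.1729  5.6491 -0.6101  0.6752 -0.0306  0.0263]
sd [0.5261 0.1516 0.9106 0.037  0.0193 0.0683 0.0015]
17.9167 [ 0.60792613 -0.03242483  0.12457659] [ 1.31472099  2.85205309 -0.00486948] -0.8278619539899224 0.03178299325216662
```

carry_out([
  [[0,0,0,0,0,0.02,25],[0,0,0,0,0,0.04,25],[0,0,0,0,0,0.06,25],[0,0,0,0,0,0.08,25],[0,0,0,0,0,0.1,25]],
])

```text
time: 18.33
tool_pos: [0.6079, -0.0325, 0.1246]
orientation: [1.456, 2.782, -0.005]
contact_force: [-4.6, -4.9, 7.1]
width: 0.0317
```

```bash
python3 -c "
from h import *
q();samp(2)"
```

```text
t 18.3333 q6 -0.7275 qd 0.239 tau6 -0.1127 F [-4.55 -4.93  7.1 ] M [-0.654  0.734 -0.031]
mean [-4.1797 -4.077   6.1372 -0.6727  0.7734 -0.0521  0.0267]
sd [0.7327 0.4941 0.206  0.0052 0.0153 0.0088 0.0015]
18.4333 [ 0.60781509 -0.03250433  0.12456407] [ 1.45561212  2.78282378 -0.00517371] -0.7278338105729831 0.031498063129986036
```

carry_out([
  [[0,0,0,0,0,0.02,25],[0,0,0,0,0,0.04,25],[0,0,0,0,0,0.06,25],[0,0,0,0,0,0.08,25],[0,0,0,0,0,0.1,25]],
])

```text
time: 18.85
tool_pos: [0.6077, -0.0326, 0.1246]
orientation: [1.593, 2.706, -0.006]
contact_force: [-5.0, -4.5, 5.4]
width: 0.0318
```

```bash
python3 -c "
from h import *
q();samp(2,'pics/w11.png')"
```

```text
t 18.85 q6 -0.6275 qd 0.237 tau6 -0.1124 F [-5.05 -4.5   5.44] M [-0.739  0.766  0.092]
mean [-4.2423 -4.4152  6.6852 -0.7182  0.7525 -0.0621  0.027 ]
sd [0.1053 0.0421 0.2577 0.0195 0.012  0.0264 0.0015]
18.95 [ 0.60771806 -0.0325828   0.12457112] [ 1.59275158  2.70663949 -0.00544643] -0.6278812348592162 0.031664530903523766
```

carry_out([
  [[0,0,0,0,0,0.02,25],[0,0,0,0,0,0.04,25],[0,0,0,0,0,0.06,25],[0,0,0,0,0,0.08,25],[0,0,0,0,0,0.1,25]],
])

```text
time: 19.37
tool_pos: [0.6076, -0.0327, 0.1246]
orientation: [1.726, 2.623, -0.006]
contact_force: [-5.3, -4.6, 6.6]
width: 0.0318
```

```bash
python3 -c "
from h import *
q();samp(2)"
```

```text
t 19.3667 q6 -0.5275 qd 0.239 tau6 -0.1116 F [-5.25 -4.64  6.6 ] M [-0.752  0.804  0.084]
mean [-5.0172 -4.9696  6.5287 -0.7595  0.8425 -0.0411  0.0279]
sd [0.1299 0.0031 0.3352 0.0094 0.0255 0.0038 0.0015]
19.4667 [ 0.60756381 -0.03267255  0.12457272] [ 1.72608143  2.62369798 -0.00581967] -0.5278632058840671 0.03152929070724972
```

carry_out([
  [[0,0,0,0,0,0.02,25],[0,0,0,0,0,0.04,25],[0,0,0,0,0,0.06,25],[0,0,0,0,0,0.08,25],[0,0,0,0,0,0.1,25]],
])

```text
time: 19.88
tool_pos: [0.6075, -0.0327, 0.1246]
orientation: [1.855, 2.534, -0.006]
contact_force: [-5.0, -4.7, 6.0]
width: 0.0314
```

```bash
python3 -c "
from h import *
q();samp(2,'pics/w12.png')"
```

```text
t 19.8833 q6 -0.4275 qd 0.239 tau6 -0.1062 F [-5.   -4.67  5.99] M [-0.762  0.798  0.08 ]
mean [-5.3635 -5.034   6.6652 -0.7564  0.8787 -0.0312  0.0332]
sd [0.0591 0.0091 0.1688 0.0217 0.0196 0.008  0.0015]
19.9833 [ 0.60744246 -0.03272321  0.1245806 ] [ 1.85498235  2.53418546 -0.00611482] -0.42786908398817153 0.03137477782740805
```

View pics/w12.png

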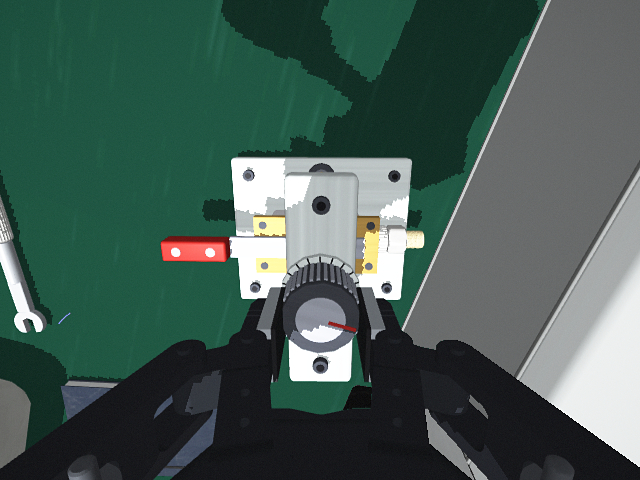

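carry_out([
  [[0,0,0,0,0,0.02,25],[0,0,0,0,0,0.04,25],[0,0,0,0,0,0.06,25],[0,0,0,0,0,0.08,25],[0,0,0,0,0,0.1,25]],
])

```text
time: 20.4
tool_pos: [0.6073, -0.0327, 0.1246]
orientation: [1.98, 2.438, -0.006]
contact_force: [-5.1, -6.2, 6.8]
width: 0.0314
```

```bash
python3 -c "
from h import *
q();samp(2)"
```

```text
t 20.4 q6 -0.3275 qd 0.237 tau6 -0.101 F [-5.07 -6.24  6.84] M [-0.733  0.923  0.085]
mean [-5.4174 -5.4323  7.6055 -0.8083  0.9437 -0.055   0.0384]
sd [0.056  0.202  0.0411 0.0188 0.0155 0.0018 0.0015]
20.5 [ 0.60731815 -0.03275128  0.12459823] [ 1.97927512  2.43832822 -0.00637938] -0.3278605241033227 0.031661815811043874
```

carry_out([
  [[0,0,0,0,0,0.02,25],[0,0,0,0,0,0.04,25],[0,0,0,0,0,0.06,25],[0,0,0,0,0,0.08,25],[0,0,0,0,0,0.1,25]],
])

```text
time: 20.92
tool_pos: [0.6072, -0.0328, 0.1246]
orientation: [2.099, 2.336, -0.007]
contact_force: [-6.0, -4.6, 7.7]
width: 0.0317
```

```bash
python3 -c "
from h import *
q();samp(2)"
```

```text
t 20.9167 q6 -0.2275 qd 0.238 tau6 -0.0959 F [-6.02 -4.58  7.72] M [-0.799  0.985  0.038]
mean [-6.5742 -4.9758  6.9566 -0.7811  0.9552 -0.0435  0.0436]
sd [0.1386 0.3318 0.8217 0.0232 0.0416 0.0231 0.0015]
21.0167 [ 0.60715594 -0.0327582   0.12457109] [ 2.09861308  2.33650633 -0.00675085] -0.22789684968088658 0.031535896768553125
```

carry_out([
  [[0,0,0,0,0,0,36],[0,0,0,0,0,0,46],[0,0,0,0,0,0,50],[0,0,0,0,0,0,50],[0,0,-10,0,0,0,50],[0,0,-25,0,0,0,50],[0,0,-45,0,0,0,50],[0,0,-60,0,0,0,50],[0,0,-70,0,0,0,50],[0,0,-70,0,0,0,50]],
])

```text
time: 21.85
tool_pos: [0.6104, -0.0306, 0.1967]
orientation: [2.099, 2.331, 0.006]
contact_force: [0.7, -0.1, -0.3]
width: 0.0497
```

```bash
python3 - <<'E'
from h import *
s=arm.state();np.save('T13.npy',toolT(s));print(s['tool_pos'],s['orientation'],s['q'],s['contact_force'])
for n in ('wrist','scene'): cv2.imwrite(f'pics/{n}13.png',arm.grab_frame(n)[:,:,::-1])
mv([.5264,-.056,.18],196.8,s)
E
```

```text
[ 0.61036448 -0.03061571  0.19671027] [2.0989581  2.33050658 0.00591164] [-1.21407391e-01  3.11662513e-01  1.70285887e+00  1.06760085e-04
  1.12064443e+00 -2.25907651e-01] [ 0.69647154 -0.09775554 -0.25697219]
shift [-16.5 -86.3  16.2] rot [ 0.0034  0.0065 -1.7596]
```

View pics/wrist13.png

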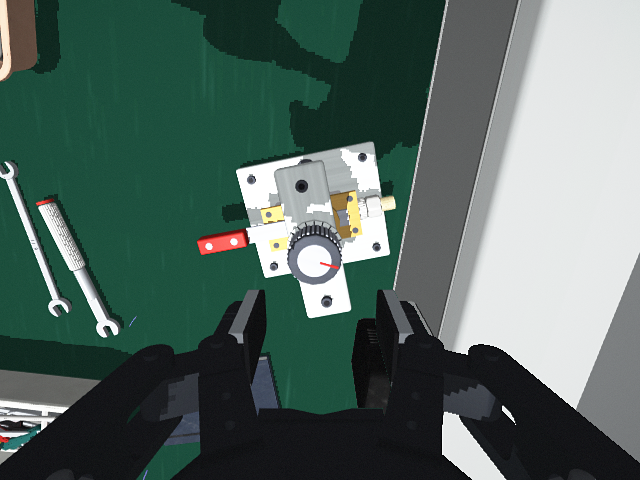

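carry_out([
  [[-2,-8,0,0,0,-0.12,50],[-4,-20,0,0,0,-0.24,50],[-6,-32,0,0,0,-0.36,50],[-9,-45,5,0,0,-0.48,50],[-11,-60,10,0,0,-0.6,50],[-14,-73,14,0,0,-0.72,50],[-16,-82,16,0,0,-0.84,50],[-16,-86,16,0,0,-0.96,50],[-16,-86,16,0,0,-1.08,50],[-16,-86,16,0,0,-1.2,50],[-16,-86,16,0,0,-1.32,50],[-16,-86,16,0,0,-1.44,50],[-16,-86,16,0,0,-1.56,50],[-16,-86,16,0,0,-1.68,50],[-16,-86,16,0,0,-1.76,50],[-16,-86,16,0,0,-1.76,50],[-16,-86,16,0,0,-1.76,50],[-16,-86,16,0,0,-1.76,50]],
])

```text
time: 23.45
tool_pos: [0.5235, -0.0553, 0.1763]
orientation: [0.456, -3.107, -0.001]
contact_force: [1.1, 0.1, 0.4]
width: 0.0499
```

```bash
python3 - <<'E'
from h import *
s=arm.state();T=toolT(s);np.save('T14.npy',T);print(s['tool_pos'],s['orientation'])
f=arm.grab_frame('wrist')[:,:,::-1].copy();cv2.imwrite('pics/w14.png',f)
hsv=cv2.cvtColor(f,cv2.COLOR_BGR2HSV)
red=(((hsv[...,0]<8)|(hsv[...,0]>172))&(hsv[...,1]>150)&(hsv[...,2]>60)).astype(np.uint8)
n,l,st,c=cv2.connectedComponentsWithStats(red)
for i in range(1,n):
    if st[i,4]>150:
        g=onz('wrist',c[i],.060,T);pts=np.argwhere(l==i)[:,::-1].astype(np.float32)
        print(st[i],c[i],g,cv2.minAreaRect(pts))
mv([.527,-.0558,.0490],196.8,s)
E
```

```text
[ 0.52354809 -0.05527421  0.17625347] [ 4.56002035e-01 -3.10679734e+00 -8.40798087e-04]
[310 210  18  53 815] [318.67730061 235.37300613] [ 0.52616259 -0.05518012  0.06      ] ((318.5, 236.0), (52.0, 17.0), 90.0)
shift [ -3.3  -1.6 127.2] rot [ 0.0008 -0.0014 -0.0017]
```

View pics/w14.png

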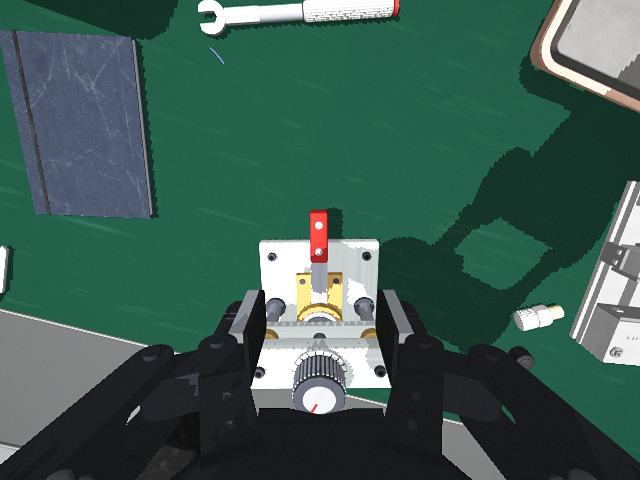

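carry_out([
  [[-3,-1,25,0,0,-0.002,50],[-3,-1,55,0,0,-0.002,45],[-3,-1,85,0,0,-0.002,42],[-3,-1,105,0,0,-0.002,40],[-3,-1,118,0,0,-0.002,40],[-3,-1,125,0,0,-0.002,40],[-3,-1,127,0,0,-0.002,40],[-3,-1,127,0,0,-0.002,40],[-3,-1,127,0,0,-0.002,40]],
])

```text
time: 24.25
tool_pos: [0.5283, -0.0556, 0.051]
orientation: [-0.461, 3.106, -0.001]
contact_force: [-0.4, 0.6, -0.3]
width: 0.0399
```

```bash
python3 - <<'E'
from h import *
s=arm.state();T=toolT(s);np.save('T15.npy',T);print(s['tool_pos'],s['orientation'],s['contact_force'])
f=arm.grab_frame('wrist')[:,:,::-1].copy();cv2.imwrite('pics/w15.png',f)
E
```

```text
[ 0.52830472 -0.05564237  0.05098262] [-4.61383706e-01  3.10577818e+00 -9.46510632e-04] [-0.40353018  0.63635202 -0.32720889]
```

View pics/w15.png

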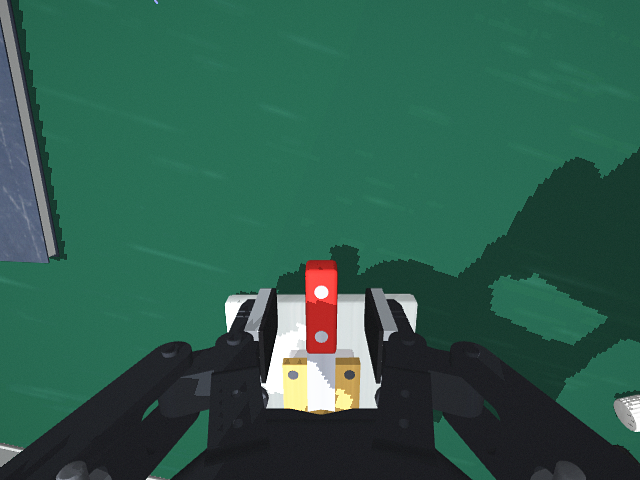

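carry_out([
  [[0,0,1.5,0,0,0,30],[0,0,1.5,0,0,0,18],[0,0,1.5,0,0,0,5],[0,0,1.5,0,0,0,5],[0,0,1.5,0,0,0,5],[0,0,1.5,0,0,0,5],[0,0,1.5,0,0,0,5]],
])

```text
time: 24.88
tool_pos: [0.5279, -0.0556, 0.0494]
orientation: [-0.462, 3.106, -0.001]
contact_force: [-0.5, -0.5, 5.4]
width: 0.012
```

carry_out([
  [[1,0,1.5,0,0,0,5],[2.5,0,1.5,0,0,0,5],[4,0,1.5,0,0,0,5]],
])

```text
time: 25.13
tool_pos: [0.5277, -0.0562, 0.0493]
orientation: [-0.459, 3.099, -0.001]
contact_force: [4.9, 3.3, 5.0]
width: 0.012
```

```bash
python3 - <<'E'
from h import *
q();s=arm.state();print(s['tool_pos'],s['orientation'])
F=toolT(s)[:3,:3].T@s['contact_force'];print('tool F',F)
samp(2)
E
```

```text
t 25.1333 q6 -2.057 qd -0.016 tau6 0.1505 F [4.87 3.29 4.96] M [ 0.558 -0.731  0.11 ]
[ 0.52765591 -0.05621535  0.04926423] [-4.59441969e-01  3.09876097e+00 -1.18711236e-03]
tool F [-5.6608693   1.72373002 -4.91288658]
mean [ 3.956   3.7824  6.2108  0.5434 -0.5327  0.113   0.1123]
sd [0.0364 0.3545 0.7437 0.0148 0.0062 0.0294 0.0066]
25.2333 [ 0.52754707 -0.05631892  0.0492067 ] [-4.60032125e-01  3.09897000e+00 -1.66328735e-03] -2.0569543309453793 0.012077502784685352
```

carry_out([
  [[0,0,-1,0,0,0,5],[0,0,-1.5,0,0,0,5],[0,0,-1.5,0,0,0,5]],
])

```text
time: 25.48
tool_pos: [0.5258, -0.0567, 0.0494]
orientation: [-0.461, 3.103, -0.002]
contact_force: [5.0, 2.6, 2.0]
width: 0.0117
```

```bash
python3 - <<'E'
from h import *
q();s=arm.state();print(s['tool_pos'],s['orientation'])
F=toolT(s)[:3,:3].T@s['contact_force'];print('tool F',F)
samp(2)
E
```

```text
t 25.4833 q6 -2.0565 qd -0.001 tau6 0.0288 F [5.01 2.6  2.  ] M [ 0.36  -0.807  0.06 ]
[ 0.52575906 -0.05666801  0.04941915] [-4.60949261e-01  3.10274874e+00 -1.56800729e-03]
tool F [-5.5575819   1.03061653 -1.97675763]
mean [ 5.3499  1.9504  3.1594  0.3435 -0.7837  0.0178  0.0305]
sd [0.9986 0.1612 0.2865 0.005  0.0081 0.0453 0.0011]
25.5833 [ 0.52570046 -0.05672057  0.04939933] [-4.60820509e-01  3.10299349e+00 -1.44711593e-03] -2.0565259970659344 0.012245924986125369
```

carry_out([
  [[0,0,-0.5,0,0,0,5],[1,0,-0.7,0,0,0,5],[2,0,-0.7,0,0,0,5],[3,0,-0.7,0,0,0,5]],
])

```text
time: 25.92
tool_pos: [0.5213, -0.0577, 0.0495]
orientation: [-0.461, 3.106, -0.001]
contact_force: [5.4, 1.2, 1.2]
width: 0.0123
```

```bash
python3 - <<'E'
from h import *
q();s=arm.state();print(s['tool_pos'],s['orientation'])
F=toolT(s)[:3,:3].T@s['contact_force'];print('tool F',F)
samp(2)
E
```

```text
t 25.9167 q6 -2.0592 qd -0.011 tau6 -0.0072 F [5.38 1.21 1.23] M [ 0.229 -0.778 -0.037]
[ 0.52126477 -0.05767759  0.04950309] [-4.61467670e-01  3.10596878e+00 -6.29461885e-04]
tool F [-5.50521475 -0.40952711 -1.21963185]
mean [ 4.6507  1.5193  1.9129  0.1602 -0.8016 -0.0129 -0.0286]
sd [0.2938 0.1037 0.2808 0.0074 0.0087 0.0562 0.0005]
26.0167 [ 0.52095041 -0.05767495  0.04946891] [-4.61521854e-01  3.10658274e+00 -4.66847878e-04] -2.059156607134757 0.012041604515445064
```

carry_out([
  [[2,0,-0.3,0,0,0,5],[4,0,-0.3,0,0,0,5],[6,0,-0.3,0,0,0,5],[8,0,-0.3,0,0,0,5],[10,0,-0.3,0,0,0,5],[12,0,-0.3,0,0,0,5]],
])

```text
time: 26.52
tool_pos: [0.5088, -0.061, 0.0495]
orientation: [0.462, -3.107, -0.0]
contact_force: [4.3, 0.9, 2.0]
width: 0.0119
```

```bash
python3 - <<'E'
from h import *
q();s=arm.state();print(s['tool_pos'],s['orientation'])
T=toolT(s);F=T[:3,:3].T@s['contact_force'];print('tool F',F)
tip=T@np.array([-.1114,0,0,1]);a=np.radians(16.8);print('tip x', (tip[:2]-[.606,-.032])@[np.cos(a),np.sin(a)])
E
```

```text
t 26.5167 q6 -2.0704 qd -0.022 tau6 0.0151 F [4.26 0.91 2.03] M [ 0.245 -0.729 -0.02 ]
[ 0.50880813 -0.06102328  0.04951455] [ 4.61993927e-01 -3.10723746e+00 -1.70443237e-04]
tool F [-4.33715981 -0.36634245 -2.03001564]
tip x 0.009967450631136231
```

carry_out([
  [[1.5,0,-0.2,0,0,0,5],[3,0,-0.3,0,0,0,5],[4.5,0,-0.3,0,0,0,5],[6,0,-0.3,0,0,0,5],[7.5,0,-0.3,0,0,0,5],[9,0,-0.3,0,0,0,5],[10.5,0,-0.3,0,0,0,5]],
])

```text
time: 27.1
tool_pos: [0.4987, -0.0641, 0.0497]
orientation: [0.462, -3.107, -0.0]
contact_force: [3.8, 0.8, -0.4]
width: 0.0121
```

```bash
python3 - <<'E'
from h import *
q();s=arm.state();print(s['tool_pos'],s['orientation'])
T=toolT(s);F=T[:3,:3].T@s['contact_force'];print('tool F',F)
tip=T@np.array([-.1114,0,0,1]);a=np.radians(16.8);print('tip x', (tip[:2]-[.606,-.032])@[np.cos(a),np.sin(a)])
E
```

```text
t 27.1 q6 -2.0803 qd -0.018 tau6 0.0145 F [ 3.78  0.75 -0.4 ] M [ 0.197 -0.615  0.003]
[ 0.49867556 -0.06406103  0.04971893] [ 4.61929144e-01 -3.10683550e+00 -3.16768431e-04]
tool F [-3.83152377 -0.37632812  0.39906462]
tip x -0.0006106734604771579
```

carry_out([
  [[1.5,0,-0.2,0,0,0,5],[3,0,-0.2,0,0,0,5],[4.5,0,-0.2,0,0,0,5],[6,0,-0.2,0,0,0,5],[7.5,0,-0.2,0,0,0,5],[9,0,-0.2,0,0,0,5],[11,0,-0.2,0,0,0,5]],
])

```text
time: 27.68
tool_pos: [0.4883, -0.0673, 0.05]
orientation: [0.462, -3.107, -0.0]
contact_force: [3.7, 0.6, -1.1]
width: 0.0119
```

```bash
python3 - <<'E'
from h import *
q();s=arm.state();print(s['tool_pos'],s['orientation'])
T=toolT(s);F=T[:3,:3].T@s['contact_force'];print('tool F',F)
tip=T@np.array([-.1114,0,0,1]);a=np.radians(16.8);print('tip x', (tip[:2]-[.606,-.032])@[np.cos(a),np.sin(a)])
E
```

```text
t 27.6833 q6 -2.0913 qd -0.023 tau6 0.0173 F [ 3.75  0.62 -1.11] M [ 0.137 -0.53  -0.08 ]
[ 0.48831532 -0.06728361  0.05002526] [ 4.62143445e-01 -3.10712135e+00 -9.45223252e-05]
tool F [-3.76483003 -0.49431585  1.1093677 ]
tip x -0.011460174586479183
```

carry_out([
  [[3,0,0,0,0,0,5],[6,0,0,0,0,0,5],[9,0,-0.5,0,0,0,5],[12,0,-0.5,0,0,0,5],[16,0,-1,0,0,0,5],[22,0,-1,0,0,0,5],[30,0,-1,0,0,0,5],[40,0,-1,0,0,0,5],[50,0,-1,0,0,0,5],[60,0,-5,0,0,0,5],[65,0,-20,0,0,0,5],[65,0,-40,0,0,0,5],[65,0,-60,0,0,0,5],[65,0,-60,0,0,0,5],[65,0,-60,0,0,0,5]],
])

```text
time: 28.93
tool_pos: [0.4269, -0.0867, 0.1113]
orientation: [-0.461, 3.105, -0.002]
contact_force: [-0.0, -0.2, -1.1]
width: 0.0118
```

```bash
python3 - <<'E'
from h import *
q();s=arm.state();print(s['tool_pos'],s['orientation'],s['width'])
f=arm.grab_frame('wrist')[:,:,::-1].copy();cv2.imwrite('pics/w16.png',f)
f=arm.grab_frame('scene')[:,:,::-1].copy();cv2.imwrite('pics/s16.png',f)
mv([.468,-.283,.10],194.5,s)
E
```

```text
t 28.9333 q6 -2.166 qd 0.001 tau6 -0.0017 F [-0.02 -0.24 -1.14] M [0.018 0.025 0.004]
[ 0.4269422  -0.08673151  0.11132422] [-4.61004206e-01  3.10457789e+00 -2.28976583e-03] 0.011777707383717024
shift [  17.8 -199.7   11.7] rot [-0.0018  0.0028  0.0418]
```

View pics/w16.png

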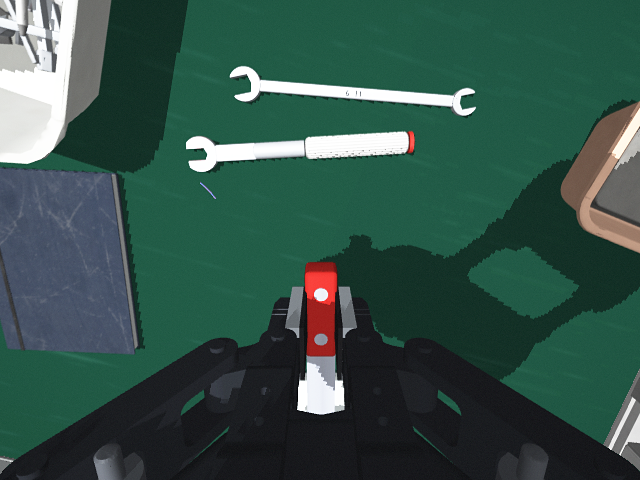

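View pics/s16.png

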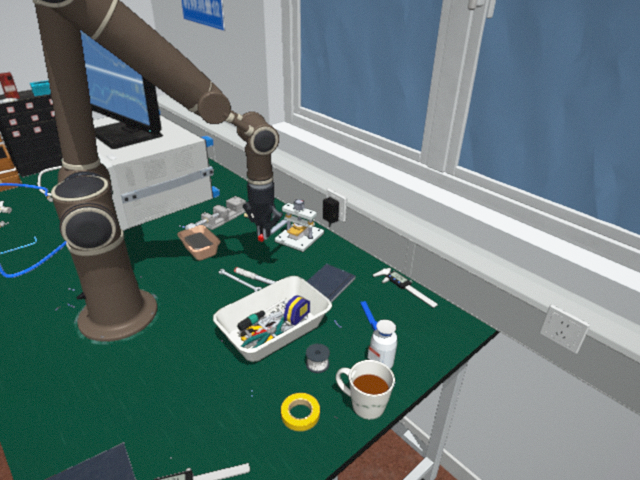

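carry_out([
  [[2,-20,0,0,0,0.04,5],[5,-50,0,0,0,0.04,5],[8,-80,0,0,0,0.04,5],[11,-110,0,0,0,0.04,5],[14,-140,5,0,0,0.04,5],[16,-165,12,0,0,0.04,5],[17,-185,12,0,0,0.04,5],[17,-195,12,0,0,0.04,5],[17,-198,12,0,0,0.04,5],[17,-198,12,0,0,0.04,5],[17,-198,12,0,0,0.04,5]],
])

```text
time: 29.95
tool_pos: [0.467, -0.2792, 0.0974]
orientation: [0.4, -3.115, -0.003]
contact_force: [-0.2, 1.3, -0.5]
width: 0.012
```

```bash
python3 - <<'E'
from h import *
q();s=arm.state();print(s['tool_pos'],s['orientation'],s['width'])
mv([.470,-.281,.017],194.5,s)
E
```

```text
t 29.95 q6 -2.4458 qd -0.001 tau6 -0.0015 F [-0.17  1.33 -0.51] M [ 0.003  0.068 -0.016]
[ 0.46695428 -0.27923323  0.09738838] [ 4.00161458e-01 -3.11453671e+00 -2.89942519e-03] 0.01202598101987915
shift [-2.6 -2.6 80.4] rot [ 0.002  -0.0012  0.0025]
```

carry_out([
  [[-2,-1,20,0,0,0,5],[-3,-2,40,0,0,0,5],[-3,-2,58,0,0,0,5],[-3,-2,70,0,0,0,5],[-3,-2,77,0,0,0,5],[-3,-2,80,0,0,0,5],[-3,-2,80,0,0,0,5],[-3,-2,80,0,0,0,5]],
])

```text
time: 30.62
tool_pos: [0.4717, -0.2819, 0.0187]
orientation: [-0.4, 3.115, -0.001]
contact_force: [0.1, 0.3, -0.2]
width: 0.0122
```

carry_out([
  [[0,0,1,0,0,0,5],[0,0,1.5,0,0,0,5],[0,0,1.5,0,0,0,5]],
])

```text
time: 30.87
tool_pos: [0.4716, -0.2821, 0.0172]
orientation: [-0.4, 3.115, -0.001]
contact_force: [1.1, 0.1, -0.8]
width: 0.0123
```

carry_out([
  [[0,0,0.5,0,0,0,5],[0,0,1,0,0,0,5],[0,0,1,0,0,0,5]],
])

```text
time: 31.12
tool_pos: [0.4712, -0.2818, 0.0156]
orientation: [-0.4, 3.116, -0.0]
contact_force: [0.4, -0.1, -0.7]
width: 0.0121
```

carry_out([
  [[0,0,0.5,0,0,0,5],[0,0,1,0,0,0,5],[0,0,1,0,0,0,5]],
])

```text
time: 31.37
tool_pos: [0.4711, -0.2817, 0.0145]
orientation: [0.4, -3.116, -0.0]
contact_force: [0.3, 0.4, -0.4]
width: 0.0118
```

carry_out([
  [[0,0,0.4,0,0,0,5],[0,0,0.7,0,0,0,5],[0,0,0.7,0,0,0,5]],
])

```text
time: 31.62
tool_pos: [0.4712, -0.2818, 0.0145]
orientation: [0.4, -3.116, -0.0]
contact_force: [-0.9, 0.4, 4.2]
width: 0.0119
```

Contact with the notebook is felt; release and rise.

carry_out([
  [[0,0,-0.7,0,0,0,5],[0,0,-0.7,0,0,0,18],[0,0,-0.7,0,0,0,30],[0,0,-0.7,0,0,0,42],[0,0,-0.7,0,0,0,45],[0,0,-10,0,0,0,45],[0,0,-35,0,0,0,50],[0,0,-70,0,0,0,60],[0,0,-110,0,0,0,85],[0,0,-145,0,0,0,85],[0,0,-150,0,0,0,85],[0,0,-150,0,0,0,85],[0,0,-150,0,0,0,85]],
])

```text
time: 32.7
tool_pos: [0.4711, -0.2817, 0.1643]
orientation: [-0.4, 3.115, -0.001]
contact_force: [0.6, -0.4, -0.5]
width: 0.0852
```

```bash
python3 - <<'E'
from h import *
s=arm.state();T=toolT(s);print(s['time'],s['tool_pos'],s['contact_force'])
f=arm.grab_frame('wrist')[:,:,::-1].copy();cv2.imwrite('pics/w17.png',f)
hsv=cv2.cvtColor(f,cv2.COLOR_BGR2HSV)
red=(((hsv[...,0]<8)|(hsv[...,0]>172))&(hsv[...,1]>150)&(hsv[...,2]>60)).astype(np.uint8)
n,l,st,c=cv2.connectedComponentsWithStats(red)
for i in range(1,n):
    if st[i,4]>150: print(st[i],c[i],onz('wrist',c[i],.024,T))
f=arm.grab_frame('top')[:,:,::-1].copy();cv2.imwrite('pics/t17.png',f)
E
```

```text
32.7 [ 0.47108384 -0.28168135  0.1643396 ] [ 0.56296049 -0.42067134 -0.53134888]
[313 199  17  49 704] [320.73295455 222.39204545] [ 0.46950288 -0.28126458  0.024     ]
```

View pics/w17.png

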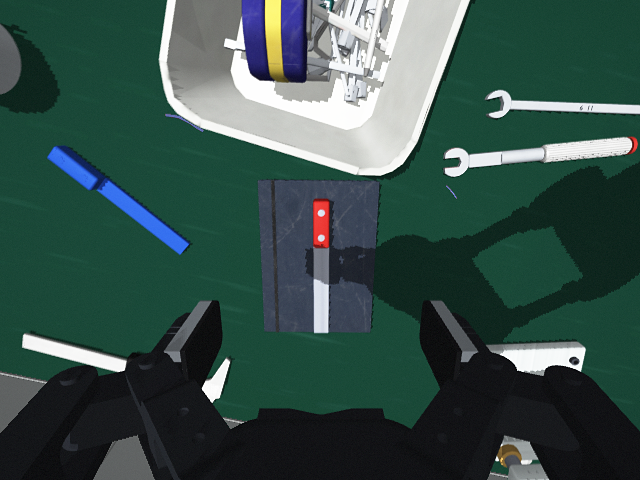

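View pics/t17.png

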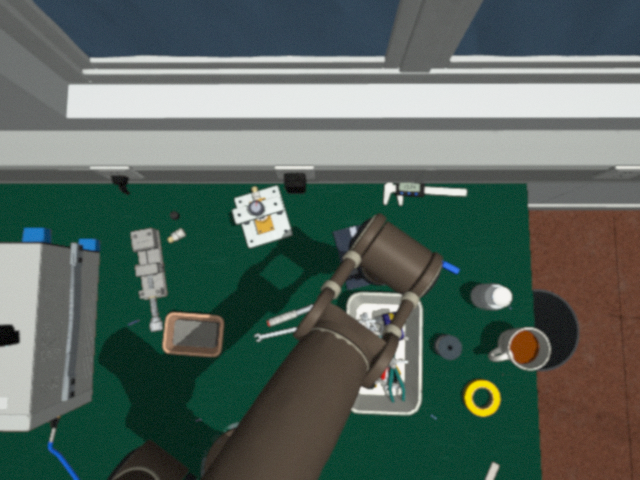

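```bash
python3 -c "
from plant import arm
print(arm.job_done())"
```

```text
the job is handed in; nothing more can be done
None
```

The gap is set with the gauge, and I handed the job in at about 33 s of the 72 s; it reports no verdict.

- **Setting:** I felt the lower plate at about 46 mm and let go of the blade with its tip about 30 mm past the axis. I then turned the knob about 2.6 rad clockwise. The joint torque showed the electrode meeting the blade at about 2.29 rad, so the nip should be near 6.5 N.
- **Drag:** The wrist sensor read 3.8 to 4.3 N from about 10 mm past the axis to about 11 mm short of it, which agrees with the estimated nip.
- **One lapse:** The drag first read 4.8 to 5.7 N. A repeated downward offset had the hand pressing on the grip with about 5 N, which I eased off before drawing on. That could have raised the electrode force for a moment to around 10 N by my estimate, well below the 25 N limit.
- **Last checks:** In the last wrist picture the gauge lies flat and central on the notebook, with the hand clear. In the last top picture the calipers, adapter, dust cap and bottle look where they were. I did not touch the knob again after setting it. I could not measure the electrode height directly; from the felt plate height it should be about 50 mm.

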